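# Reload the row fixture and lock it with the hammer-head end stops

### The job

Clear the two round steel stubs out of the row fixture into the empty shallow tray beside it, and stand every hexagonal and square aluminium blank upright in the row, fully down between the two jaw rails with its flats square to them. Then lock the row with the two hammer-head end stops, one in the open slot at each end beyond the rails: lower the oblong foot lengthwise through the slot to the bottom, then turn the stop a quarter turn so that the foot lies squarely across, caught under the lips. Leave everything else on the bench where it is.

Things in the scene. Friction and masses are not known exactly. Their poses are not given: they have to be found in the camera images.
- fixture: steel row fixture fixed to the bench, 424 mm long (its y) x 100 mm wide (x), origin at the centre of its underside. A T-slot runs along y on the centre line, closed by end caps (inner faces at y = +-204 mm): cavity 60 mm wide, 10 to 26 mm above the bench, under two lips (26 to 34 mm up) that leave a slot 30 mm wide. Two jaw rails stand on the lips.
- row_mid (a point): middle of the row, on the lips, 34 mm above the bench, between the jaw rails. Rails: 51 mm apart (inner faces parallel to the fixture's y), each 22 mm thick, 34 to 48 mm up, reaching 120 mm either way along y. Blanks stand here on the lips over the slot, up to four side by side about 60 mm apart (centres up to 90 mm from the middle).
- slot_end_a (a point): best place for one end stop: middle of the open slot beyond the rails, 170 mm along the fixture's +y, level with the lips' top (34 mm up); the stop's foot belongs 24 mm lower, on the cavity floor 10 mm up.
- slot_end_b (a point): the same at the other end, 170 mm along the fixture's -y.
- tray: shallow open tray of grey painted metal fixed to the bench, 200 (its x) x 140 (y) mm outside, 35 mm high, walls and floor 5 mm, empty; origin at the centre of its underside.
- stub_1: round steel stub, 44 mm diameter, 60 mm tall, 0.65 kg, standing between the jaw rails on the lips at the start; origin at the centre of its underside. It belongs in the tray, standing or lying.
- stub_2: round steel stub, 44 mm diameter, 60 mm tall, 0.65 kg, standing between the jaw rails on the lips at the start; origin at the centre of its underside. It belongs in the tray, standing or lying.
- hex_1: aluminium blank, bottom part hexagonal: 48 mm across flats (55.4 across corners), 36 mm tall; on top a turned round spigot, 26 mm diameter, up to 60 mm; 0.22 kg. Origin at the centre of its underside, z up along its length; the flats face along its own x axis and every 60 degrees from it. Stands on the bench. May be absent.
- hex_2: aluminium blank, bottom part hexagonal: 48 mm across flats (55.4 across corners), 36 mm tall; on top a turned round spigot, 26 mm diameter, up to 60 mm; 0.22 kg. Origin at the centre of its underside, z up along its length; the flats face along its own x axis and every 60 degrees from it. Stands on the bench. May be absent.
- square_1: aluminium blank, bottom part square: 48 x 48 mm, 36 mm tall; on top a turned round spigot, 26 mm diameter, up to 60 mm; 0.26 kg. Origin at the centre of its underside, z up along its length; the flats face along its own x and y axes. Stands on the bench. May be absent.
- square_2: aluminium blank, bottom part square: 48 x 48 mm, 36 mm tall; on top a turned round spigot, 26 mm diameter, up to 60 mm; 0.26 kg. Origin at the centre of its underside, z up along its length; the flats face along its own x and y axes. Stands on the bench. May be absent.
- stop_1: dark steel hammer-head end stop standing on the bench, about 0.5 kg: at the bottom an oblong foot 26 (its x) x 50 (its y) x 10 mm high, above it a round neck of 20 mm diameter from 10 to 28 mm up, on top an oblong head 24 (x) x 64 (y) mm from 28 to 62 mm up, so head and foot point the same way; origin at the centre of the foot's underside.
- stop_2: dark steel hammer-head end stop standing on the bench, about 0.5 kg: at the bottom an oblong foot 26 (its x) x 50 (its y) x 10 mm high, above it a round neck of 20 mm diameter from 10 to 28 mm up, on top an oblong head 24 (x) x 64 (y) mm from 28 to 62 mm up, so head and foot point the same way; origin at the centre of the foot's underside.
- tool_holder: bystander: lathe tool holder, 100 x 45 x 52 mm, origin under its centre.
- oil_bottle: bystander: oil bottle, 60 mm diameter, 170 mm tall, origin under its centre.
- chuck_key: bystander: T-handled chuck key lying flat, 118 x 130 x 20 mm.
- wrench: bystander: wrench lying flat.
- screw_jar: bystander: jar, 64 mm diameter, 80 mm tall, origin under its centre.
- gauge_block_box: bystander: wooden case, 90 x 140 x 35 mm, origin under its centre.

How it is judged:
On the way, in this order (a step that is already met when the one before it is completed fails the run):
1. both stubs are in the tray and every blank present stands fully down between the jaw rails, flats square to them (x of stub_1 in the frame of tray between -0.095 and 0.095 m and y of stub_1 in the frame of tray between -0.065 and 0.065 m and height (world z) of each of stub_1, stub_2 below 0.075 m and x of stub_2 in the frame of tray between -0.095 and 0.095 m and y of stub_2 in the frame of tray between -0.065 and 0.065 m and x of hex_1 in the frame of fixture between -0.005 and 0.005 m and y of hex_1 in the frame of fixture between -0.1 and 0.1 m and angle between each of hex_1, hex_2, square_1, square_2's own z axis and vertical below 0.08 rad and z of hex_1 in the frame of fixture between 0.03 and 0.037 m and (angle between the x axis of hex_1 and the x axis of fixture, either way round below 0.14 rad or angle between the x axis of hex_1 and the x axis of fixture, either way round between 0.9072 and 1.1872 rad) and x of hex_2 in the frame of fixture between -0.005 and 0.005 m and y of hex_2 in the frame of fixture between -0.1 and 0.1 m and z of hex_2 in the frame of fixture between 0.03 and 0.037 m and (angle between the x axis of hex_2 and the x axis of fixture, either way round below 0.14 rad or angle between the x axis of hex_2 and the x axis of fixture, either way round between 0.9072 and 1.1872 rad) and x of square_1 in the frame of fixture between -0.005 and 0.005 m and y of square_1 in the frame of fixture between -0.1 and 0.1 m and z of square_1 in the frame of fixture between 0.03 and 0.037 m and (angle between the x axis of square_1 and the x axis of fixture, either way round below 0.14 rad or angle between the x axis of square_1 and the x axis of fixture, either way round between 1.4308 and 1.7108 rad) and x of square_2 in the frame of fixture between -0.005 and 0.005 m and y of square_2 in the frame of fixture between -0.1 and 0.1 m and z of square_2 in the frame of fixture between 0.03 and 0.037 m and (angle between the x axis of square_2 and the x axis of fixture, either way round below 0.14 rad or angle between the x axis of square_2 and the x axis of fixture, either way round between 1.4308 and 1.7108 rad)), for 0.2 s.
2. both end stops are down in the slot, one at each end, and turned across under the lips (x of stop_1 in the frame of fixture between -0.007 and 0.007 m and (y of stop_1 in the frame of fixture between 0.13 and 0.195 m or y of stop_1 in the frame of fixture between -0.195 and -0.13 m) and z of stop_1 in the frame of fixture between 0.006 and 0.0145 m and angle between each of stop_1, stop_2's own z axis and vertical below 0.12 rad and angle between the y axis of each of stop_1, stop_2 and the x axis of fixture, either way round below 0.2 rad and x of stop_2 in the frame of fixture between -0.007 and 0.007 m and (y of stop_2 in the frame of fixture between 0.13 and 0.195 m or y of stop_2 in the frame of fixture between -0.195 and -0.13 m) and z of stop_2 in the frame of fixture between 0.006 and 0.0145 m and distance between stop_1 and stop_2 above 0.25 m), for 0.2 s.
At the end, for the whole second after the job is handed in: Stubs in the tray. Blanks upright (0.08 rad), down (3 mm) between the rails, within 100 mm of the middle, flats square within 0.14 rad. Stops down (4.5 mm), upright (0.12 rad), one at each end, 130 to 195 mm from the middle, 7 mm from the centre line, across within 0.2 rad. At rest (all of step 1 and all of step 2 and linear speed of each of hex_1, hex_2, square_1, square_2, stop_1, stop_2, stub_1, stub_2 below 0.02 m/s); the robot touches nothing.
It fails at once if a bystander is pushed more than 6 cm (distance of any of tool_holder, oil_bottle, chuck_key, wrench, screw_jar, gauge_block_box from where it was at the start of the episode above 0.06 m).
It fails at once if the bottle, jar or tool holder is knocked over (angle between any of oil_bottle, screw_jar, tool_holder's own z axis and vertical above 0.6 rad).
Of hex_1, hex_2, square_1, square_2 only 2 to 4 are there at a start; the rules pass over those that are not, and their reading is None.
At some moment in a run one of hex_1, hex_2, square_1, square_2 may be knocked a few centimetres aside while the robot is not near it.
It also fails if it takes over 210 s, if anything falls off the work surface, if the arm or the gripper's body presses on something with over 40 N, if the wrist force passes 120 N, or if a joint passes its speed limit or range.

### The arm

A 6-joint arm with a two-finger parallel gripper is mounted at the origin on the work surface. World frame = base frame: x ahead of the robot, y to its left, z up, the work surface at z = 0. Lengths are in m, angles in rad, forces in N, time in s.
With the tool pointing down it reaches from about 0.25 to 0.775 m from the base axis. Payload 4 kg.
Tool frame: the origin (TCP) lies on the front face of the gripper's body, between the roots of the fingers; the fingertips stand 73 mm ahead of it and the grasp point (between the pads) lies manip.pinch_z ahead of it (manip.pinch_z is the distance from the TCP to the grasp point, in m); z points along the fingers, y is the direction in which the jaws open and shut (so a half turn about z gives the same grasp; the last joint's range is limited). The gripper opens to 85 mm and grips with 20 to 120 N. Pads are 22 mm wide; open, the fingers measure 114 mm over their backs; the gripper's body (76 mm by 85 mm) begins 54 mm behind the grasp point. The pads swing forward as they close: fully open they stand 13 mm farther back than shut.
Start: joints at [-1.411, 0.087, 1.371, -0, 1.684, -0.103], TCP at [0.143, -0.531, 0.304] pointing down, gripper open.
Joint ranges: [-3.1, 3.1], [-0.76, 2.03], [0.27, 2.55], [-1.08, 4.22], [0.17, 2.65], [-2.57, 2.57]. Speed limits (rad/s): [2.79, 2.79, 3.14, 3.14, 3.14, 3.14].

### API

Orientations are given as a 3x3 rotation matrix whose columns are the frame's x, y, z axes.
In Python, from plant import manip gives the robot as it stands.
- The arm moves only by the shell command python3 -m pendant 'ROWS' [FORCE]. ROWS is JSON, a list of rows, each a list of 3 entries, a list of its own where there are three numbers: the shift along the world's x, y, z in m, then the turn, a rotation vector about the world's x, y, z in rad, then the finger opening in m, from 0 to 0.0854. In form: [[[x, y, z], [rx, ry, rz], gripper], ...]. A call has 1 to 5 rows; each row is the pose to reach, as a shift and turn from the pose measured when the call began; what a row does not reach only later rows make up. A row lasts 1/8 s, in which the tool goes at most 62.5 mm and 10.7 degrees, less where a joint would pass 70% of its speed; a pose out of reach is approached as far as the arm can. A call with a gripper value outside its range is refused whole. The fingers move at their own pace and stop on an object; FORCE is the grip in N (left out, the last holds). Time passes only in rows, so rows that repeat a pose let the fingers close. It gives the time, the measured TCP pose, the force and the opening at its end, in the units of the state.
- manip.read_state(): the state, without advancing time (a new reading comes with each control period).
- manip.grab_frame(name): name is "scene" or "top" or "wrist"; returns a dict with "color" (400x640x3 uint8, blue, green, red), "fx", "fy", "cx", "cy" (pixels), "dist" ([k1, k2, p1, p2, k3] as OpenCV has them; the pictures are not rectified), "R" (3x3) and "t" (3): a world point X has camera coordinates R X + t. Camera axes: x right, y down, z forward; pixel columns grow to the right and rows downward; lengths in m; the calibration is good to about 2 mm. A picture is of the moment at which its call begins. There is no depth.
- manip.sign_off(): hands the job in, once; it reports no verdict.
The state is a dict: "time_s": time; "q": joint angles; "joint_vel": joint speeds; "joint_efforts": joint torques, N m; "tcp_pos": TCP position; "ee_rot": TCP orientation; "wrist_force": force on the tool from outside, world axes, zero at the start; "torque": the same for the moment, N m; "opening": finger opening in m.
Only numpy, scipy, OpenCV 4.12 (cv2) and the standard library are available. Lean on these libraries where they do the work, as an engineer would, in place of code of your own. Each camera call takes 0.05 s, during which the arm holds its last target.

## Working session

There is one attempt and no reset: what is moved stays moved. The work goes in short steps, Python scripts to look and compute and a shell command to move; the robot and the scene stay as the last step left them, time stands still between calls to the robot, and variables do not carry over. Pictures are saved under pics/ and viewed, and the job is handed in when it is done.

```bash
ls; mkdir -p pics
python3 - <<'E'
from plant import manip
import cv2
print(manip.pinch_z); s=manip.read_state(); print(s)
for n in ["scene","top","wrist"]:
    f=manip.grab_frame(n); cv2.imwrite(f"pics/{n}0.png",f["color"]); print(n,{k:v for k,v in f.items() if k!="color"})
E
```

```text
pics
0.0539
{'time_s': 0.0, 'q': array([-1.41108863e+00,  8.79591381e-02,  1.37231199e+00, -2.32905774e-05,
        1.68362351e+00, -1.03098384e-01]), 'joint_vel': array([-0.0016123 , -0.00090022, -0.00069689,  0.00016437, -0.00034206,
       -0.00038946]), 'joint_efforts': array([-7.18531937e-04, -3.51867127e+01, -3.13275611e+01, -2.04751927e-04,
        1.06462342e-02, -2.22023777e-05]), 'tcp_pos': array([ 0.14281858, -0.53076199,  0.30270741]), 'ee_rot': array([[ 9.65665502e-01,  2.59788349e-01, -3.88931293e-04],
       [ 2.59788552e-01, -9.65662860e-01,  2.26900609e-03],
       [ 2.13884839e-04, -2.29214080e-03, -9.99997350e-01]]), 'wrist_force': array([0.257932  , 0.29680102, 0.18266808]), 'torque': array([-0.01439016,  0.07338094,  0.04680803]), 'opening': 0.08526866205608348}
scene {'fx': 466.7833397040915, 'fy': 466.7833397040915, 'cx': 320.3368699805554, 'cy': 193.6636083794997, 'dist': array([-0.07894162,  0.        ,  0.        ,  0.        ,  0.        ]), 'R': array([[-0.48473845,  0.87465636, -0.00221076],
       [ 0.60750804,  0.3348631 , -0.7202782 ],
       [-0.62925
[... 192 characters left out ...]
'dist': array([0.02709492, 0.        , 0.        , 0.        , 0.        ]), 'R': array([[-1.14873174e-02, -9.99933160e-01, -1.31020370e-03],
       [-9.93677830e-01,  1.15617788e-02, -1.11672272e-01],
       [ 1.11679956e-01,  1.91055353e-05, -9.93744226e-01]]), 't': array([-0.05599861,  0.61614701,  1.67827622])}
wrist {'fx': 349.7332377794384, 'fy': 349.7332377794384, 'cx': 321.24094338744817, 'cy': 198.7826865261029, 'dist': array([0.0210937, 0.       , 0.       , 0.       , 0.       ]), 'R': array([[ 0.2595601 , -0.96572616, -0.00123798],
       [-0.92570263, -0.24916772,  0.28458757],
       [-0.27514212, -0.07272158, -0.95864925]]), 't': array([-0.54937004, -0.03820366,  0.37739432])}
```

View pics/scene0.png

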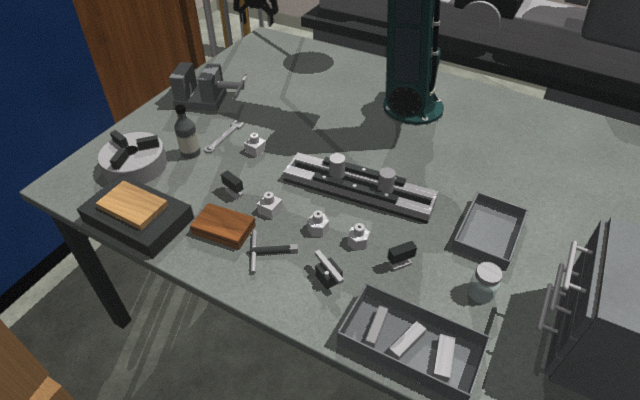

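View pics/top0.png

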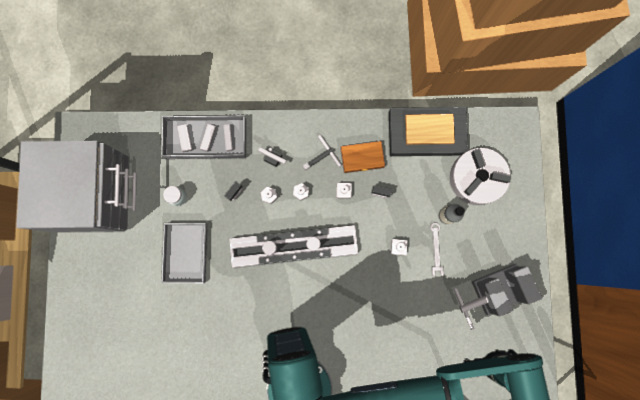

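View pics/wrist0.png

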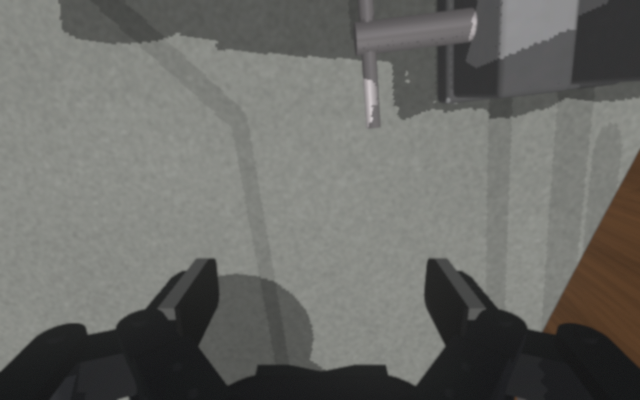

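Top view: fixture around (294,245), blanks at about (269,194), (301,190), (344,189), (400,246), stops at (236,189) and (383,188), tray (185,252). Scaling up.

```bash
cat > h.py <<'E'
import numpy as np, cv2
from plant import manip
def K(f): return np.array([[f["fx"],0,f["cx"]],[0,f["fy"],f["cy"]],[0,0,1]])
def ray(f,uv):
    uv=np.array(uv,float).reshape(-1,1,2)
    p=cv2.undistortPoints(uv,K(f),f["dist"]).reshape(-1,2)
    d=np.c_[p,np.ones(len(p))]@f["R"]; C=-f["R"].T@f["t"]
    return C,d
def onz(f,uv,z):
    C,d=ray(f,uv); s=(z-C[2])/d[:,2]; return C+d*s[:,None]
def proj(f,X):
    X=np.array(X,float).reshape(-1,3); r,_=cv2.Rodrigues(f["R"])
    return cv2.projectPoints(X,r,f["t"],K(f),f["dist"])[0].reshape(-1,2)
def save(name,img): cv2.imwrite(f"pics/{name}.png",img)
E
python3 - <<'E'
from h import *
f=manip.grab_frame("top")
c=f["color"]
save("z1",cv2.resize(c[160:300,150:290],None,fx=4.2,fy=4.2,interpolation=cv2.INTER_CUBIC))
save("z2",cv2.resize(c[160:300,280:440],None,fx=4.2,fy=4.2,interpolation=cv2.INTER_CUBIC))
for n,p,z in [("tray",(185,252),.035),("fix",(294,245),.04),("h1",(269,194),.06),("h2",(301,190),.06),("s1",(344,189),.06),("s2",(400,246),.06),("st1",(236,189),.06),("st2",(383,188),.06),("stub1",(269,248),.09),("stub2",(313,243),.09)]: print(n,onz(f,p,z)[0].round(3))
E
```

```text
tray [0.455 0.377 0.035]
fix [0.474 0.012 0.04 ]
h1 [0.644 0.094 0.06 ]
h2 [ 0.656 -0.013  0.06 ]
s1 [ 0.658 -0.157  0.06 ]
s2 [ 0.466 -0.339  0.06 ]
st1 [0.662 0.204 0.06 ]
st2 [ 0.66  -0.288  0.06 ]
stub1 [0.463 0.091 0.09 ]
stub2 [ 0.478 -0.052  0.09 ]
```

View pics/z1.png

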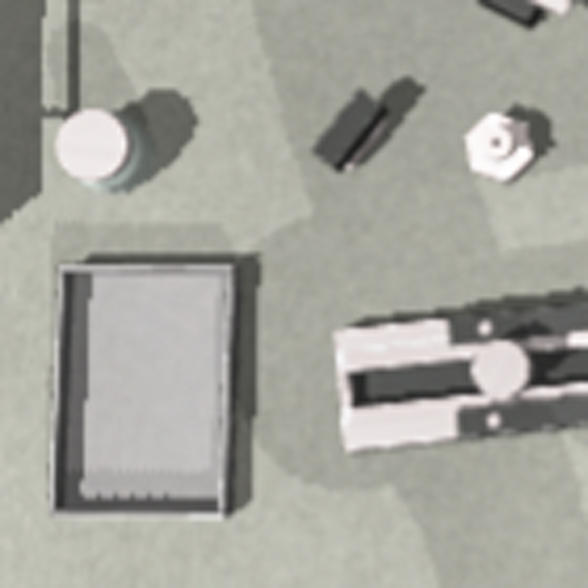

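View pics/z2.png

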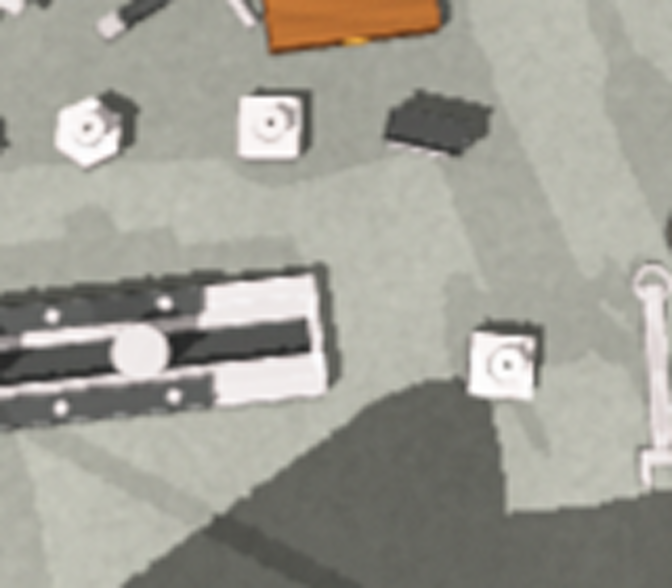

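Run:
```python
from h import *
f=manip.grab_frame("top")
P=onz(f,[(229.8,238.6),(232.6,267.6),(355.5,225.5),(357.6,253.3)],.034); print(P.round(4), P.mean(0))
d=P[:2].mean(0)-P[2:].mean(0); print("yaw of fix", np.arctan2(-d[0],d[1]), np.linalg.norm(d))
w=manip.grab_frame("wrist"); s=manip.read_state()
C=-w["R"].T@w["t"]; print("cam in tool",s["ee_rot"].T@(C-s["tcp_pos"]), "\n", w["R"]@s["ee_rot"])
T=onz(f,np.array([(62,268),(233,266),(57,513),(225,513)])/4.2+[150,160],.035);print(T.round(3),T.mean(0))
```

```text
[[ 0.4978  0.2279  0.034 ]
 [ 0.4011  0.2178  0.034 ]
 [ 0.537  -0.1955  0.034 ]
 [ 0.4437 -0.2006  0.034 ]] [0.4698916  0.01240184 0.034     ]
yaw of fix 0.09677161048000464 0.4228953544290074
cam in tool [ 7.06360968e-02 -1.21178872e-05 -6.90058223e-02] 
 [[-2.57438448e-04  9.99999816e-01 -5.49681295e-04]
 [-9.58596940e-01 -4.03310393e-04 -2.84766120e-01]
 [-2.84766289e-01  4.53613060e-04  9.58596868e-01]]
[[0.55  0.447 0.035]
 [0.55  0.31  0.035]
 [0.356 0.446 0.035]
 [0.354 0.314 0.035]] [0.45274868 0.37905861 0.035     ]
```

```bash
python3 -m pendant '[[[0.03,0.04,0.01],[0,0,-0.03],0.085],[[0.06,0.09,0.02],[0,0,-0.06],0.085],[[0.1,0.14,0.04],[0,0,-0.1],0.085],[[0.13,0.19,0.05],[0,0,-0.13],0.085],[[0.16,0.24,0.06],[0,0,-0.165],0.085]]' 40; python3 -m pendant '[[[0.04,0.045,0],[0,0,0],0.085],[[0.08,0.09,0],[0,0,0],0.085],[[0.12,0.14,0],[0,0,0],0.085],[[0.16,0.19,0],[0,0,0],0.085],[[0.2,0.24,0],[0,0,0],0.085]]'
```

```text
time_s: 0.92
tcp_pos: [0.3035, -0.2892, 0.3641]
ee_rot: [[0.995, 0.096, 0.001], [0.096, -0.995, 0.0], [0.001, 0.0, -1.0]]
wrist_force: [0.8, -0.2, 0.1]
opening: 0.0848
time_s: 1.55
tcp_pos: [0.5016, -0.051, 0.3643]
ee_rot: [[0.995, 0.096, 0.002], [0.096, -0.995, -0.001], [0.002, 0.001, -1.0]]
wrist_force: [1.0, -0.8, 0.6]
opening: 0.0852
```

```bash
python3 -m pendant '[[[0.02,0.04,0],[0,0,0],0.085],[[0.03,0.06,0],[0,0,0],0.085],[[0.03,0.06,0],[0,0,0],0.085]]'
python3 - <<'E'
from h import *
f=manip.grab_frame("wrist"); save("w1",f["color"]); import pickle; pickle.dump(f,open("w1.pkl","wb"))
f=manip.grab_frame("scene"); save("s1",cv2.resize(f["color"][140:300,180:540],None,fx=2.2,fy=2.2))
E
```

```text
time_s: 1.92
tcp_pos: [0.532, 0.0104, 0.3638]
ee_rot: [[0.995, 0.099, 0.001], [0.099, -0.995, -0.0], [0.001, 0.001, -1.0]]
wrist_force: [-0.8, 0.1, -0.0]
opening: 0.0849
```

View pics/w1.png

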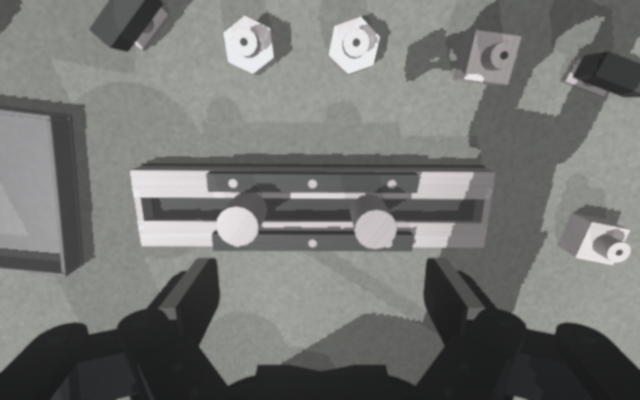

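The wrist view shows the whole fixture (131–494, 165–250), the stubs' tops at (238,226) and (376,227), four blanks, and the stops at (128,22) and (605,72). Zooming for corners.

Run:
```python
from h import *; import pickle
f=pickle.load(open("w1.pkl","rb")); c=f["color"]
save("w1a",cv2.resize(c[155:260,120:320],None,fx=4,fy=4,interpolation=cv2.INTER_CUBIC))
save("w1b",cv2.resize(c[155:260,310:510],None,fx=4,fy=4,interpolation=cv2.INTER_CUBIC))
save("w1c",cv2.resize(c[0:80,210:390],None,fx=4.4,fy=4.4,interpolation=cv2.INTER_CUBIC))
```

```text
(no output)
```

View pics/w1a.png

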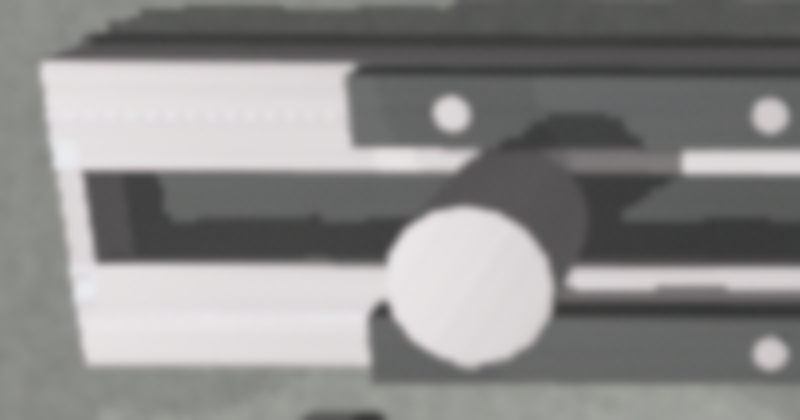

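View pics/w1b.png

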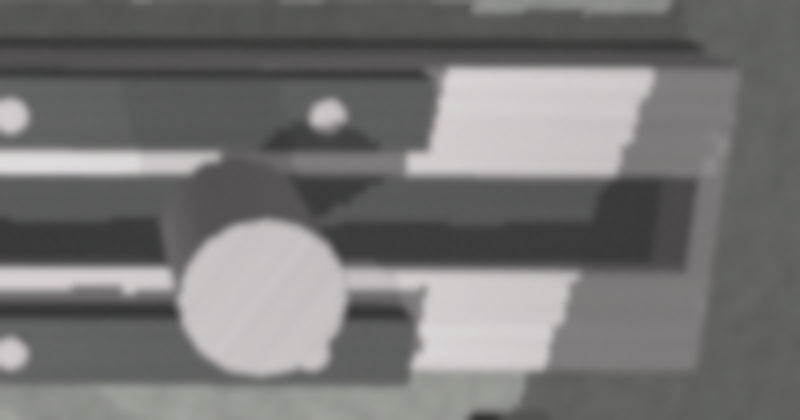

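View pics/w1c.png

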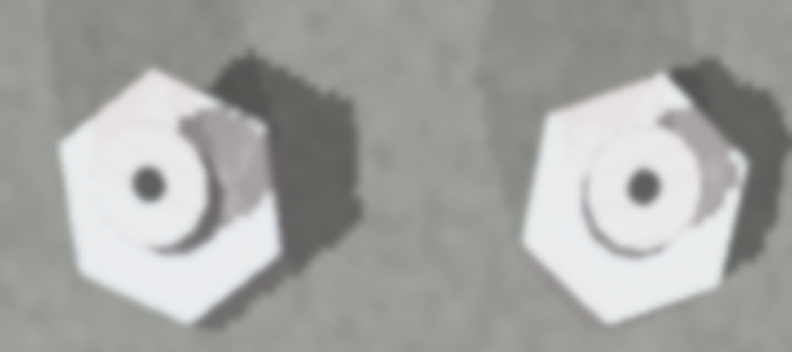

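```bash
cat >> h.py <<'E'
def un(pts,s,off): return (np.array(pts,float)+.5)/s-.5+np.array(off)
E
python3 - <<'E'
from h import *; import pickle
f=pickle.load(open("w1.pkl","rb"))
A=lambda p:un(p,4,(120,155)); B=lambda p:un(p,4,(310,155))
def show(n,P,z):
    P=onz(f,P,z); m=P.mean(0); print(n,m.round(4)); return P
L=show("lips",np.r_[A([(40,62),(86,366)]),B([(741,67),(697,370)])],.034)
S=show("slot",np.r_[A([(85,172),(97,262)]),B([(697,178),(684,270)])],.034)
R=show("rails",np.r_[A([(354,147),(371,318)]),B([(428,150),(416,318)])],.048)
R2=show("railsout",np.r_[A([(350,75),(373,382)]),B([(437,78),(408,384)])],.048)
for P in (L,S,R,R2):
    d=P[:2].mean(0)-P[2:].mean(0); w=(P[[0,2]]-P[[1,3]])
    print("yaw",np.arctan2(-d[0],d[1]).round(4),"len",np.linalg.norm(d).round(4),"wid",np.linalg.norm(w,axis=1).round(4))
print("stub",onz(f,A([(470,286)]),.094),onz(f,B([(263,298)]),.094))
H=lambda p:un(p,4.4,(210,0))
for z,p in [(.036,[(152,68),(268,127),(283,250),(190,326),(79,270),(59,148)]),(.036,[(663,73),(748,160),(720,285),(610,325),(522,242),(546,115)])]:
    P=onz(f,H(p),z)[:,:2]; c=P.mean(0); a=np.arctan2(*(P-c).T[::-1]); print("hex",c.round(4),"r",np.linalg.norm(P-c,axis=1).round(4),"corner ang mod60",np.degrees(a).round(1)%60)
print("spig",onz(f,H([(148,185),(644,187)]),.060).round(4))
E
```

```text
lips [0.47   0.0138 0.034 ]
slot [0.47   0.0138 0.034 ]
rails [0.4704 0.0134 0.048 ]
railsout [0.4704 0.0135 0.048 ]
yaw 0.0955 len 0.4223 wid [0.0953 0.0954]
yaw 0.0934 len 0.4061 wid [0.0282 0.029 ]
yaw 0.097 len 0.2376 wid [0.0523 0.0515]
yaw 0.0956 len 0.2378 wid [0.0938 0.0937]
stub [[0.46455425 0.0903635  0.094     ]] [[ 0.47533965 -0.05231716  0.094     ]]
hex [0.6443 0.0969] r [0.028  0.0282 0.028  0.0282 0.0279 0.028 ] corner ang mod60 [11.5  9.5 12.7 11.   9.5 12.6]
hex [ 0.6549 -0.0123] r [0.0279 0.0279 0.028  0.0279 0.0281 0.0282] corner ang mod60 [53.8 54.3 54.4 54.9 54.  54.6]
spig [[ 0.6442  0.0975  0.06  ]
 [ 0.6549 -0.0122  0.06  ]]
```

```bash
python3 -m pendant '[[[-0.034,0.04,-0.02],[0,0,0],0.085],[[-0.067,0.08,-0.06],[0,0,0],0.085],[[-0.067,0.08,-0.12],[0,0,0],0.085],[[-0.067,0.08,-0.17],[0,0,0],0.085],[[-0.067,0.08,-0.2],[0,0,0],0.085]]'; python3 -m pendant '[[[0,0,-0.015],[0,0,0],0.085],[[0,0,-0.025],[0,0,0],0.085],[[0,0,-0.025],[0,0,0],0.04],[[0,0,-0.025],[0,0,0],0.03],[[0,0,-0.025],[0,0,0],0.03]]' 60
```

```text
time_s: 2.65
tcp_pos: [0.4627, 0.0875, 0.1615]
ee_rot: [[0.995, 0.095, -0.002], [0.095, -0.995, -0.002], [-0.002, 0.002, -1.0]]
wrist_force: [0.4, -0.4, 0.6]
opening: 0.085
time_s: 3.28
tcp_pos: [0.4637, 0.0886, 0.1387]
ee_rot: [[0.995, 0.095, 0.001], [0.095, -0.995, 0.001], [0.001, -0.001, -1.0]]
wrist_force: [-2.2, 4.0, 5.2]
opening: 0.0426
```

```bash
python3 -m pendant '[[[0,0,0],[0,0,0],0.03],[[0,0,0.02],[0,0,0],0.03],[[0,0,0.05],[0,0,0],0.03]]'
```

```text
time_s: 3.65
tcp_pos: [0.4619, 0.088, 0.186]
ee_rot: [[0.995, 0.095, -0.006], [0.095, -0.995, -0.001], [-0.006, 0.0, -1.0]]
wrist_force: [1.3, 0.8, -6.5]
opening: 0.0426
```

```bash
python3 -m pendant '[[[0.01,0.058,0.01],[0,0,0],0.03],[[0.016,0.116,0.01],[0,0,0],0.03],[[0.024,0.174,0.01],[0,0,0],0.03],[[0.032,0.232,0],[0,0,0],0.03],[[0.041,0.291,-0.01],[0,0,0],0.03]]'; python3 -m pendant '[[[0,0,-0.02],[0,0,0],0.03],[[0,0,-0.045],[0,0,0],0.03],[[0,0,-0.06],[0,0,0],0.03],[[0,0,-0.06],[0,0,0],0.03]]'
```

```text
time_s: 4.28
tcp_pos: [0.5024, 0.3799, 0.1733]
ee_rot: [[0.995, 0.095, -0.008], [0.095, -0.995, -0.004], [-0.008, 0.004, -1.0]]
wrist_force: [1.3, 0.7, -5.6]
opening: 0.0426
time_s: 4.78
tcp_pos: [0.5018, 0.3793, 0.1115]
ee_rot: [[0.995, 0.095, -0.01], [0.095, -0.995, -0.007], [-0.011, 0.006, -1.0]]
wrist_force: [-0.3, 0.1, -5.9]
opening: 0.0425
```

```bash
python3 -m pendant '[[[0,0,-0.003],[0,0,0],0.03],[[0,0,-0.003],[0,0,0],0.06],[[0,0,-0.003],[0,0,0],0.075],[[0,0,0.04],[0,0,0],0.085],[[0,0,0.1],[0,0,0],0.085]]'; python3 -m pendant '[[[-0.004,-0.06,0],[0,0,0],0.085],[[-0.008,-0.12,0],[0,0,0],0.085],[[-0.013,-0.18,0],[0,0,0],0.085],[[-0.018,-0.24,0],[0,0,0],0.085],[[-0.022,-0.3,0],[0,0,0],0.085]]'
```

```text
time_s: 5.4
tcp_pos: [0.5013, 0.3787, 0.2114]
ee_rot: [[0.995, 0.095, -0.013], [0.095, -0.995, -0.008], [-0.014, 0.007, -1.0]]
wrist_force: [1.1, 1.0, 0.6]
opening: 0.0851
time_s: 6.02
tcp_pos: [0.4793, 0.0769, 0.213]
ee_rot: [[0.995, 0.095, -0.009], [0.095, -0.995, -0.009], [-0.01, 0.008, -1.0]]
wrist_force: [1.0, 0.4, 0.3]
opening: 0.0849
```

```bash
python3 -m pendant '[[[-0.002,-0.06,0],[0.009,-0.009,0],0.085],[[-0.004,-0.12,-0.02],[0.009,-0.009,0],0.085],[[-0.004,-0.129,-0.05],[0.009,-0.009,0],0.085],[[-0.004,-0.129,-0.075],[0.009,-0.009,0],0.085],[[-0.004,-0.129,-0.075],[0.009,-0.009,0],0.05]]'; python3 -m pendant '[[[0,0,0],[0,0,0],0.03],[[0,0,0],[0,0,0],0.03],[[0,0,0],[0,0,0],0.03],[[0,0,0.02],[0,0,0],0.03],[[0,0,0.06],[0,0,0],0.03]]'
```

```text
time_s: 6.65
tcp_pos: [0.4743, -0.0523, 0.137]
ee_rot: [[0.996, 0.094, -0.003], [0.094, -0.996, 0.001], [-0.003, -0.001, -1.0]]
wrist_force: [-0.4, -0.9, 0.1]
opening: 0.0694
time_s: 7.28
tcp_pos: [0.472, -0.0516, 0.1938]
ee_rot: [[0.995, 0.095, -0.012], [0.095, -0.996, 0.003], [-0.012, -0.004, -1.0]]
wrist_force: [0.4, -0.3, -6.5]
opening: 0.043
```

```bash
python3 -m pendant '[[[-0.009,0.058,0.01],[0,0,0],0.03],[[-0.018,0.116,0.01],[0,0,0],0.03],[[-0.027,0.174,0.01],[0,0,0],0.03],[[-0.036,0.232,0],[0,0,0],0.03],[[-0.045,0.29,0],[0,0,0],0.03]]'; python3 -m pendant '[[[-0.012,0.058,0],[0,0,0],0.03],[[-0.023,0.116,-0.01],[0,0,0],0.03],[[-0.024,0.141,-0.03],[0,0,0],0.03],[[-0.024,0.141,-0.06],[0,0,0],0.03],[[-0.024,0.141,-0.08],[0,0,0],0.03]]'
```

```text
time_s: 7.9
tcp_pos: [0.425, 0.2397, 0.1912]
ee_rot: [[0.995, 0.095, -0.016], [0.095, -0.995, 0.001], [-0.016, -0.002, -1.0]]
wrist_force: [2.2, 0.3, -4.8]
opening: 0.0423
time_s: 8.52
tcp_pos: [0.3986, 0.3804, 0.1091]
ee_rot: [[0.995, 0.097, -0.022], [0.097, -0.995, -0.004], [-0.023, 0.001, -1.0]]
wrist_force: [-18.8, -13.1, 72.8]
opening: 0.0422
```

```bash
python3 -m pendant '[[[0,0,0.001],[0,0,0],0.06],[[0,0,0.001],[0,0,0],0.075],[[0,0,0.04],[0,-0.022,0],0.085],[[0.03,-0.02,0.1],[0,-0.022,0.0],0.085]]'
python3 - <<'E'
from h import *
f=manip.grab_frame("top"); save("t2",cv2.resize(f["color"][160:300,150:350],None,fx=4,fy=4,interpolation=cv2.INTER_CUBIC))
print(manip.read_state()["q"].round(2))
E
```

```text
time_s: 9.02
tcp_pos: [0.4237, 0.3628, 0.2021]
ee_rot: [[0.995, 0.1, -0.004], [0.1, -0.995, -0.005], [-0.004, 0.005, -1.0]]
wrist_force: [1.3, 0.9, 0.5]
opening: 0.085
[ 0.6   0.14  1.49 -0.01  1.49  2.08]
```

View pics/t2.png

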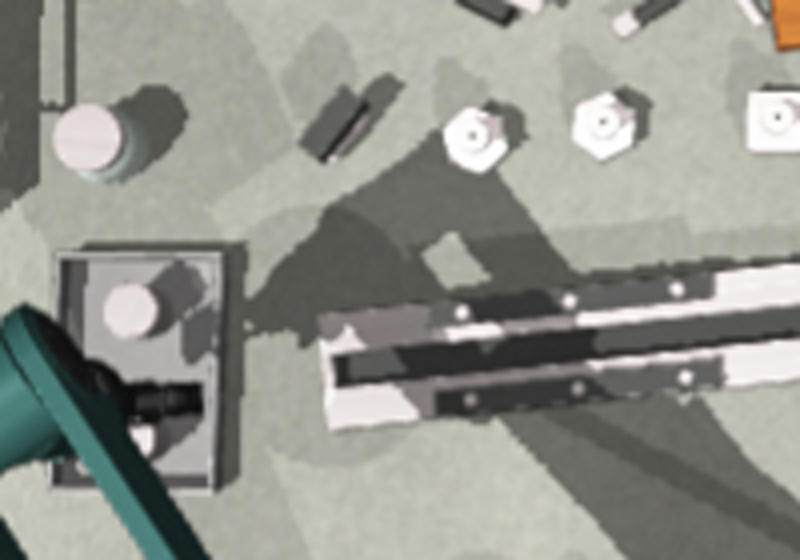

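```bash
python3 -m pendant '[[[0.02,-0.03,0.01],[0,0,0.16],0.085],[[0.05,-0.07,0.02],[0,0,0.33],0.085],[[0.09,-0.11,0.02],[0,0,0.5],0.085],[[0.13,-0.15,0.02],[0,0,0.66],0.085],[[0.16,-0.2,0.02],[0,0,0.83],0.085]]' 40; python3 -m pendant '[[[0.03,-0.03,0],[0,0,0.16],0.085],[[0.06,-0.066,0],[0,0,0.31],0.085],[[0.06,-0.066,-0.04],[0,0,0.31],0.085],[[0.06,-0.066,-0.04],[0,0,0.31],0.085]]'
python3 - <<'E'
from h import *
f=manip.grab_frame("wrist"); save("w3",f["color"])
print(proj(f,[(0.6443,0.097,0.036),(0.6443,0.097,0.06)]))
E
```

```text
time_s: 9.7
tcp_pos: [0.5924, 0.161, 0.2333]
ee_rot: [[0.596, 0.803, 0.011], [0.803, -0.596, 0.013], [0.017, 0.001, -1.0]]
wrist_force: [1.1, -0.4, -0.1]
opening: 0.0851
time_s: 10.2
tcp_pos: [0.6508, 0.0942, 0.1891]
ee_rot: [[0.324, 0.946, -0.002], [0.946, -0.324, 0.015], [0.014, -0.007, -1.0]]
wrist_force: [-0.7, 0.6, -1.1]
opening: 0.0846
[[314.41768084 208.45136799]
 [313.40991649 220.36249929]]
```

View pics/w3.png

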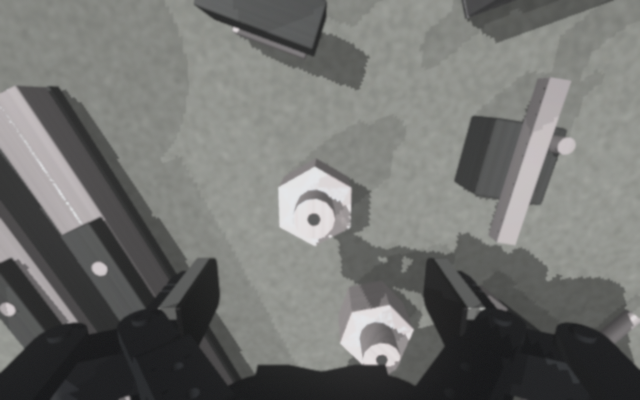

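```bash
python3 -m pendant '[[[-0.0065,0.0028,-0.04],[-0.015,0,0],0.085],[[-0.0065,0.0028,-0.08],[-0.015,0,0],0.085],[[-0.0065,0.0028,-0.1],[-0.015,0,0],0.085],[[-0.0065,0.0028,-0.1],[-0.015,0,0],0.085]]'; python3 -m pendant '[[[0,0,0],[0,0,0],0.05],[[0,0,0],[0,0,0],0.03],[[0,0,0],[0,0,0],0.03],[[0,0,0],[0,0,0],0.03]]' 50
```

```text
time_s: 10.75
tcp_pos: [0.6446, 0.0981, 0.0912]
ee_rot: [[0.323, 0.946, 0.0], [0.946, -0.323, 0.0], [0.0, 0.0, -1.0]]
wrist_force: [0.8, 0.7, 0.3]
opening: 0.0853
time_s: 11.25
tcp_pos: [0.646, 0.0981, 0.0938]
ee_rot: [[0.323, 0.946, 0.005], [0.946, -0.323, 0.001], [0.002, 0.005, -1.0]]
wrist_force: [0.6, -0.2, 5.8]
opening: 0.0467
```

```bash
python3 -m pendant '[[[0,0,0.03],[0,0,0],0.03],[[0,0,0.07],[0,0,0],0.03],[[0,0,0.1],[0,0,0],0.03],[[0,0,0.1],[0,0,0],0.03]]'
python3 - <<'E'
from h import *
f=manip.grab_frame("wrist"); save("w4",f["color"])
f=manip.grab_frame("scene"); save("s4",cv2.resize(f["color"][100:300,250:550],None,fx=2.6,fy=2.6))
E
```

```text
time_s: 11.75
tcp_pos: [0.6472, 0.0982, 0.1968]
ee_rot: [[0.323, 0.946, 0.011], [0.946, -0.323, 0.001], [0.005, 0.01, -1.0]]
wrist_force: [0.7, 0.1, -2.3]
opening: 0.0464
```

View pics/w4.png

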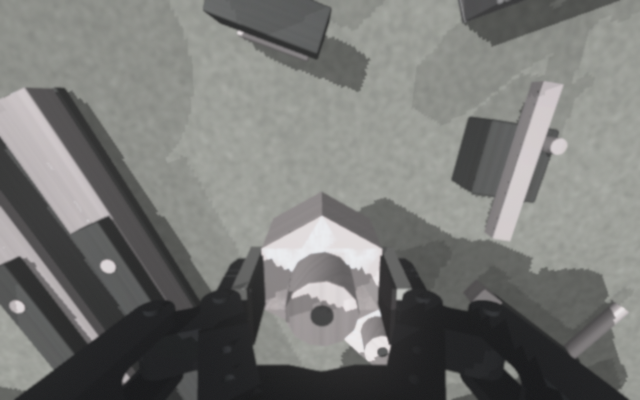

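View pics/s4.png

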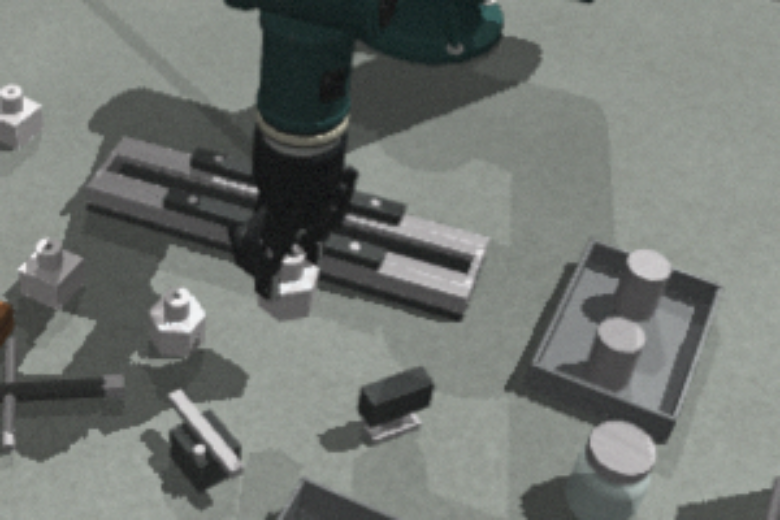

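```bash
python3 -m pendant '[[[-0.04,0,0],[0,0.01,0.14],0.03],[[-0.09,0.001,0],[0,0.01,0.28],0.03],[[-0.14,0.002,0],[0,0.01,0.425],0.03],[[-0.1856,0.003,-0.01],[0,0.01,0.425],0.03],[[-0.1856,0.003,-0.03],[0,0.01,0.425],0.03]]'; python3 -m pendant '[[[0,0,0],[0,0,0],0.03],[[0,0,0],[0,0,0],0.03]]'
python3 - <<'E'
from h import *
f=manip.grab_frame("wrist"); save("w5",f["color"])
import pickle; pickle.dump(f,open("w5.pkl","wb"))
E
```

```text
time_s: 12.48
tcp_pos: [0.4556, 0.1011, 0.1593]
ee_rot: [[-0.097, 0.995, -0.012], [0.995, 0.097, -0.001], [0.0, -0.012, -1.0]]
wrist_force: [1.5, 0.1, -2.0]
opening: 0.0464
time_s: 12.72
tcp_pos: [0.4551, 0.1011, 0.1582]
ee_rot: [[-0.097, 0.995, -0.015], [0.995, 0.097, -0.001], [0.0, -0.015, -1.0]]
wrist_force: [0.1, -1.0, -1.5]
opening: 0.0464
```

View pics/w5.png

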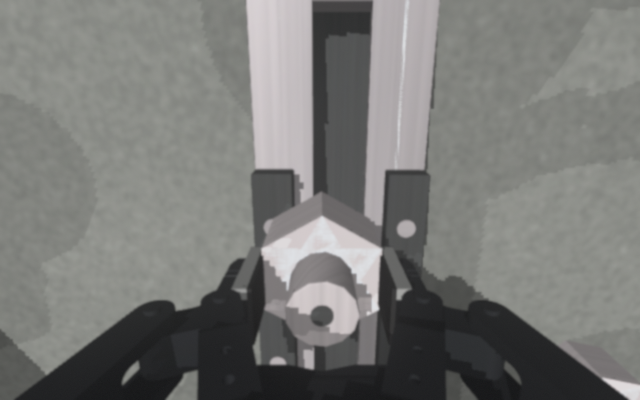

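```bash
python3 -m pendant '[[[0.004,0,0],[0,-0.01,0],0.03],[[0.0065,0,0],[0,-0.015,0],0.03],[[0.0065,0,0],[0,-0.015,0],0.03]]'
python3 - <<'E'
from h import *
f=manip.grab_frame("wrist"); save("w6",cv2.resize(f["color"][100:400,200:450],None,fx=2,fy=2,interpolation=cv2.INTER_CUBIC))
import pickle; pickle.dump(f,open("w6.pkl","wb"))
E
```

```text
time_s: 13.15
tcp_pos: [0.4628, 0.1011, 0.1593]
ee_rot: [[-0.097, 0.995, 0.002], [0.995, 0.097, -0.001], [-0.001, 0.002, -1.0]]
wrist_force: [-2.0, -0.1, -2.0]
opening: 0.047
```

View pics/w6.png

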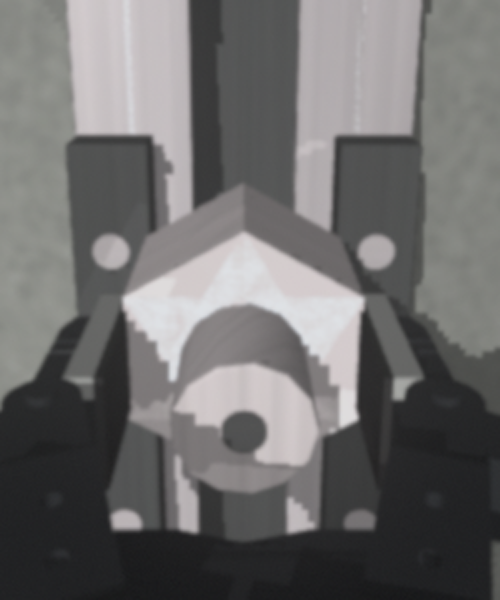

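```bash
python3 -m pendant '[[[0,0,-0.01],[0,0,0],0.03],[[0,0,-0.018],[0,0,0],0.03],[[0,0,-0.024],[0,0,0],0.03]]'; python3 -m pendant '[[[0,0,-0.004],[0,0,0],0.03],[[0,0,-0.007],[0,0,0],0.03],[[0,0,-0.007],[0,0,0],0.03]]'
```

```text
time_s: 13.58
tcp_pos: [0.4621, 0.101, 0.1341]
ee_rot: [[-0.097, 0.995, 0.0], [0.995, 0.097, -0.001], [-0.001, 0.0, -1.0]]
wrist_force: [0.7, -0.0, -2.0]
opening: 0.0462
time_s: 13.95
tcp_pos: [0.4621, 0.101, 0.1278]
ee_rot: [[-0.097, 0.995, 0.001], [0.995, 0.097, -0.001], [-0.001, 0.0, -1.0]]
wrist_force: [-1.9, -1.0, 2.8]
opening: 0.0466
```

```bash
python3 -m pendant '[[[0,0,-0.001],[0,0,0],0.05],[[0,0,0],[0,0,0],0.065],[[0,0,0],[0,0,0],0.085],[[0,0,0.04],[0,0,0],0.085],[[0,0,0.09],[0,0,0],0.085]]'
python3 - <<'E'
from h import *
f=manip.grab_frame("wrist"); save("w7",f["color"])
import pickle; pickle.dump(f,open("w7.pkl","wb"))
E
```

```text
time_s: 14.58
tcp_pos: [0.4613, 0.1009, 0.2174]
ee_rot: [[-0.097, 0.995, -0.003], [0.995, 0.097, -0.001], [-0.001, -0.003, -1.0]]
wrist_force: [1.1, 1.1, -0.8]
opening: 0.0849
```

View pics/w7.png

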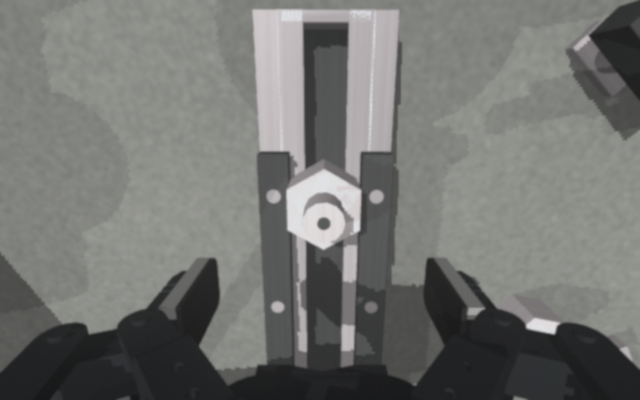

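```bash
python3 -m pendant '[[[0.045,-0.025,0],[0,0,0.1],0.085],[[0.095,-0.055,0],[0,0,0.22],0.085],[[0.145,-0.085,0],[0,0,0.328],0.085],[[0.1936,-0.1132,-0.01],[0,0,0.328],0.085],[[0.1936,-0.1132,-0.03],[0,0,0.328],0.085]]'
python3 - <<'E'
from h import *
f=manip.grab_frame("wrist"); save("w8",f["color"]);print(f["R"]@[.6549,-.0123,.036]+f["t"], proj(f,[(0.6549,-0.0123,0.036),(0.6549,-0.0123,0.06)]))
import pickle; pickle.dump(f,open("w8.pkl","wb"))
E
```

```text
time_s: 15.25
tcp_pos: [0.6613, -0.0145, 0.1946]
ee_rot: [[-0.409, 0.912, 0.013], [0.912, 0.409, 0.003], [-0.002, 0.013, -1.0]]
wrist_force: [-0.1, 0.8, -1.8]
opening: 0.0848
[-5.17539120e-03 -9.22136075e-05  2.37575468e-01] [[313.62220876 198.64693814]
 [313.31989859 209.88447039]]
```

View pics/w8.png

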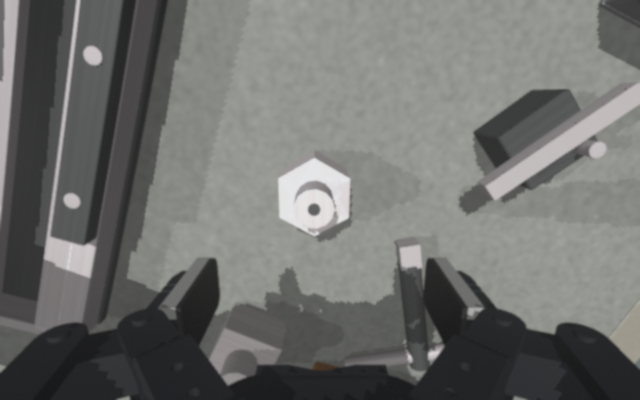

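Run:
```python
from h import *; import pickle
f=pickle.load(open("w8.pkl","rb"))
P=onz(f,[(398,240),(420,238),(402,300)],.015); c=np.array([.6549,-.0123,0]); th=np.radians(24.2)
ty=np.array([np.cos(th),np.sin(th),0]); tx=np.array([-np.sin(th),np.cos(th),0])
print(P.round(3),[( (p-c)@tx, (p-c)@ty) for p in P])
```

```text
[[ 0.73  -0.022  0.015]
 [ 0.745 -0.014  0.015]
 [ 0.758 -0.068  0.015]] [(np.float64(-0.03989465494361518), np.float64(0.06459356619570403)), (np.float64(-0.03831791742629627), np.float64(0.08143859574029731)), (np.float64(-0.09269537478343587), np.float64(0.07104812248867332))]
```

```bash
python3 -m pendant '[[[-0.0064,0.0022,-0.04],[-0.003,0.013,0],0.085],[[-0.0064,0.0022,-0.08],[-0.003,0.013,0],0.085],[[-0.0064,0.0022,-0.104],[-0.003,0.013,0],0.085],[[-0.0064,0.0022,-0.104],[-0.003,0.013,0],0.085]]'; python3 -m pendant '[[[0,0,0],[0,0,0],0.05],[[0,0,0],[0,0,0],0.03],[[0,0,0],[0,0,0],0.03],[[0,0,0],[0,0,0],0.03]]' 50
```

```text
time_s: 15.8
tcp_pos: [0.6489, -0.0095, 0.0839]
ee_rot: [[-0.411, 0.911, -0.015], [0.911, 0.411, 0.003], [0.009, -0.012, -1.0]]
wrist_force: [0.6, -0.4, 0.0]
opening: 0.0852
time_s: 16.3
tcp_pos: [0.6506, -0.0093, 0.0872]
ee_rot: [[-0.412, 0.911, -0.009], [0.911, 0.412, 0.003], [0.007, -0.007, -1.0]]
wrist_force: [0.8, 1.7, 6.7]
opening: 0.047
```

```bash
python3 -m pendant '[[[0,0,0.03],[0,0,0],0.03],[[-0.02,0,0.07],[0,0,-0.1],0.03],[[-0.06,0.01,0.09],[0,0,-0.22],0.03],[[-0.11,0.03,0.09],[0,0,-0.327],0.03],[[-0.15,0.04,0.09],[0,0,-0.327],0.03]]'
```

```text
time_s: 16.92
tcp_pos: [0.4983, 0.0312, 0.177]
ee_rot: [[-0.097, 0.995, -0.009], [0.995, 0.097, 0.006], [0.007, -0.008, -1.0]]
wrist_force: [0.4, 0.4, -1.9]
opening: 0.0471
```

```bash
python3 -m pendant '[[[-0.018,0.008,-0.01],[-0.003,-0.005,0],0.03],[[-0.031,0.015,-0.02],[-0.006,-0.009,0],0.03],[[-0.031,0.015,-0.022],[-0.006,-0.009,0],0.03],[[-0.031,0.015,-0.022],[-0.006,-0.009,0],0.03],[[-0.031,0.015,-0.022],[-0.006,-0.009,0],0.03]]';  python3 - <<'E'
from h import *
print(manip.read_state()["tcp_pos"])
f=manip.grab_frame("wrist"); save("w9",cv2.resize(f["color"][100:400,200:450],None,fx=2,fy=2,interpolation=cv2.INTER_CUBIC))
E
```

```text
time_s: 17.55
tcp_pos: [0.4681, 0.0459, 0.1555]
ee_rot: [[-0.096, 0.995, 0.001], [0.995, 0.096, -0.0], [-0.0, 0.001, -1.0]]
wrist_force: [-0.4, -0.0, -1.9]
opening: 0.0468
[0.46814046 0.04587554 0.15547467]
```

View pics/w9.png

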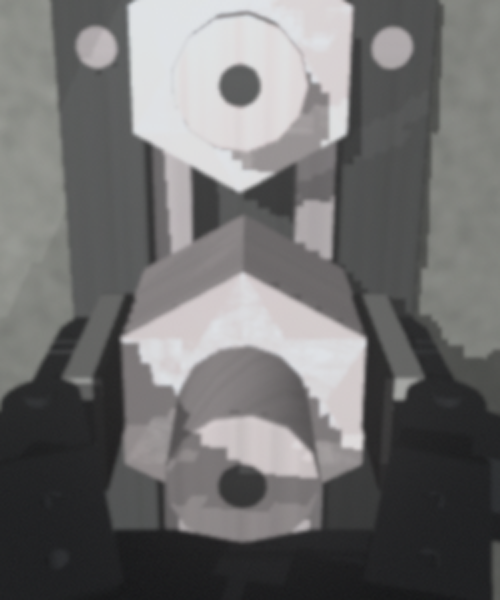

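```bash
python3 -m pendant '[[[0,0.001,-0.012],[0,0,0],0.03],[[0,0.001,-0.022],[0,0,0],0.03],[[0,0.001,-0.028],[0,0,0],0.03],[[0,0.001,-0.032],[0,0,0],0.03],[[0,0.001,-0.035],[0,0,0],0.03]]'; python3 -m pendant '[[[0,0,0],[0,0,0],0.05],[[0,0,0],[0,0,0],0.065],[[0,0,0],[0,0,0],0.085],[[0,0,0.04],[0,0,0],0.085],[[0,0,0.09],[0,0,0],0.085]]'
python3 - <<'E'
from h import *
f=manip.grab_frame("wrist"); save("w10",f["color"])
E
```

```text
time_s: 18.23
tcp_pos: [0.468, 0.0468, 0.1211]
ee_rot: [[-0.096, 0.995, 0.0], [0.995, 0.096, -0.0], [-0.0, 0.0, -1.0]]
wrist_force: [-5.7, 0.0, 11.7]
opening: 0.0469
time_s: 18.85
tcp_pos: [0.4672, 0.0468, 0.2108]
ee_rot: [[-0.096, 0.995, -0.003], [0.995, 0.096, -0.0], [-0.0, -0.003, -1.0]]
wrist_force: [0.9, -0.1, -0.6]
opening: 0.0846
```

View pics/w10.png

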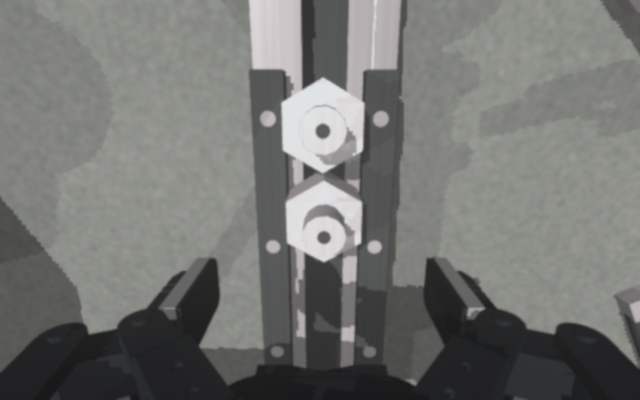

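```bash
python3 -m pendant '[[[0.035,-0.04,0],[0,0,0],0.085],[[0.075,-0.08,0],[0,0,-0.04],0.085],[[0.115,-0.12,0],[0,0,-0.08],0.085],[[0.15,-0.16,0],[0,0,-0.1],0.085],[[0.185,-0.2,-0.01],[0,0,-0.1],0.085]]'; python3 -m pendant '[[[0,0,0],[0,0,0],0.085],[[0,0,0],[0,0,0],0.085]]'
python3 - <<'E'
from h import *
f=manip.grab_frame("wrist"); save("w11",f["color"])
save("w11z",cv2.resize(f["color"][120:270,220:420],None,fx=4,fy=4,interpolation=cv2.INTER_CUBIC))
import pickle; pickle.dump(f,open("w11.pkl","wb"))
E
```

```text
time_s: 19.52
tcp_pos: [0.6575, -0.1547, 0.2108]
ee_rot: [[0.004, 1.0, 0.015], [1.0, -0.004, -0.003], [-0.003, 0.015, -1.0]]
wrist_force: [-0.3, -0.0, 0.5]
opening: 0.0849
time_s: 19.77
tcp_pos: [0.6574, -0.1546, 0.2102]
ee_rot: [[0.004, 1.0, 0.014], [1.0, -0.004, -0.002], [-0.002, 0.014, -1.0]]
wrist_force: [0.1, -0.6, -0.0]
opening: 0.0846
```

View pics/w11.png

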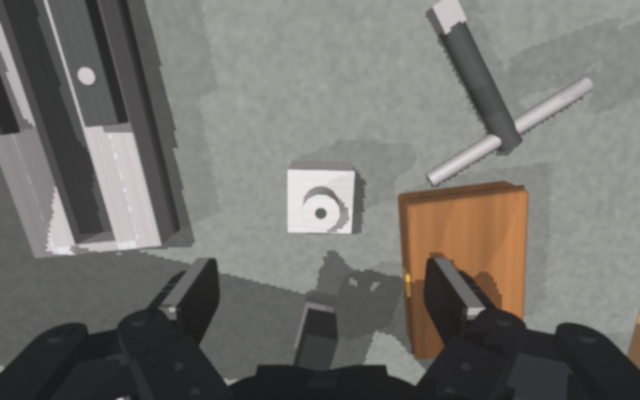

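View pics/w11z.png

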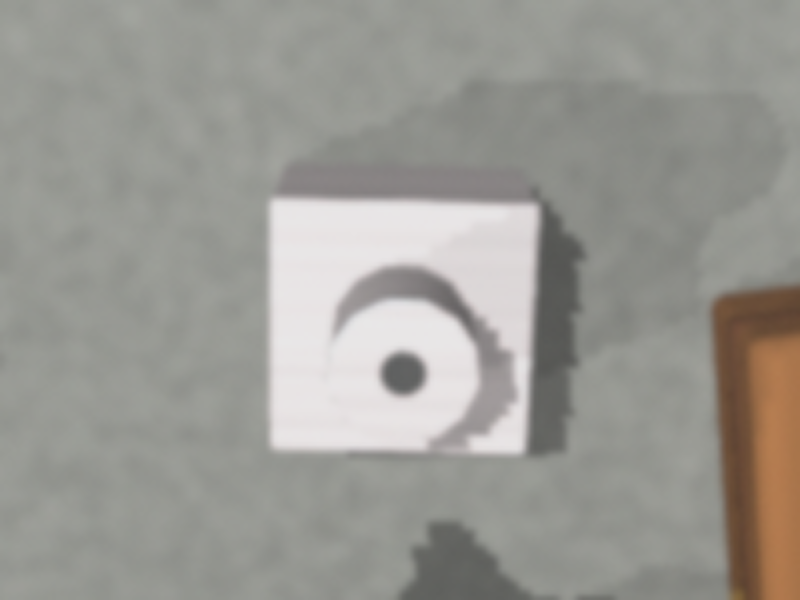

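Run:
```python
from h import *; import pickle
f=pickle.load(open("w11.pkl","rb"))
P=onz(f,un([(271,197),(540,202),(528,454),(271,450)],4,(220,120)),.036)[:,:2]
print(P.round(4),P.mean(0).round(4))
for i in range(4):
    d=P[(i+1)%4]-P[i]; print(np.linalg.norm(d).round(4),(np.degrees(np.arctan2(d[1],d[0]))%90).round(1))
print(onz(f,un([(403,372)],4,(220,120)),.06))
print("box",onz(f,[(401,196),(409,330)],.035).round(3),"key",onz(f,[(432,182)],.01).round(3))
```

```text
[[ 0.6343 -0.1332]
 [ 0.6819 -0.1345]
 [ 0.6808 -0.1825]
 [ 0.6328 -0.1812]] [ 0.6574 -0.1579]
0.0476 88.5
0.0481 88.6
0.048 88.5
0.048 88.2
[[ 0.65721609 -0.15784756  0.06      ]]
box [[ 0.716 -0.154  0.035]
 [ 0.73  -0.269  0.035]] key [[ 0.747 -0.15   0.01 ]]
```

```bash
python3 -m pendant '[[[0,-0.0033,-0.04],[0.002,0.007,-0.022],0.066],[[0,-0.0033,-0.06],[0.002,0.007,-0.022],0.066],[[0,-0.0033,-0.06],[0.002,0.007,-0.022],0.066],[[0,-0.0033,-0.06],[0.002,0.007,-0.022],0.066]]'
```

```text
time_s: 20.32
tcp_pos: [0.6577, -0.157, 0.1527]
ee_rot: [[0.024, 1.0, 0.011], [1.0, -0.024, -0.001], [-0.001, 0.011, -1.0]]
wrist_force: [0.8, -0.6, -0.7]
opening: 0.066
```

```bash
python3 -m pendant '[[[0,-0.001,-0.03],[0.001,0.009,0],0.066],[[-0.0004,-0.001,-0.055],[0.001,0.009,0],0.066],[[-0.0004,-0.001,-0.063],[0.001,0.009,0],0.066],[[-0.0004,-0.001,-0.063],[0.001,0.009,0],0.066]]'; python3 -m pendant '[[[0,0,0],[0,0,0],0.05],[[0,0,0],[0,0,0],0.03],[[0,0,0],[0,0,0],0.03],[[0,0,0],[0,0,0],0.03]]' 50
```

```text
time_s: 20.82
tcp_pos: [0.6577, -0.1581, 0.0905]
ee_rot: [[0.024, 1.0, 0.003], [1.0, -0.024, -0.001], [-0.0, 0.003, -1.0]]
wrist_force: [-0.4, 0.2, 1.2]
opening: 0.0657
time_s: 21.32
tcp_pos: [0.6588, -0.1584, 0.093]
ee_rot: [[0.024, 1.0, 0.007], [1.0, -0.024, -0.002], [-0.002, 0.007, -1.0]]
wrist_force: [-0.2, 0.5, 6.2]
opening: 0.0467
```

```bash
python3 -m pendant '[[[0,0,0.03],[0,0,0],0.03],[[-0.02,0.02,0.07],[0,0,0.04],0.03],[[-0.06,0.06,0.08],[0,0,0.08],0.03],[[-0.11,0.09,0.08],[0,0,0.12],0.03],[[-0.15,0.115,0.08],[0,0,0.12],0.03]]'; python3 -m pendant '[[[-0.025,0.02,-0.01],[0,-0.005,0],0.03],[[-0.034,0.027,-0.014],[0,-0.007,0],0.03],[[-0.034,0.027,-0.014],[0,-0.007,0],0.03],[[-0.034,0.027,-0.014],[0,-0.007,0],0.03]]';  python3 - <<'E'
from h import *
f=manip.grab_frame("wrist"); save("w12",cv2.resize(f["color"][100:400,200:450],None,fx=2,fy=2,interpolation=cv2.INTER_CUBIC))
E
```

```text
time_s: 21.95
tcp_pos: [0.5065, -0.0422, 0.1722]
ee_rot: [[-0.096, 0.995, 0.005], [0.995, 0.096, -0.0], [-0.001, 0.005, -1.0]]
wrist_force: [0.1, -0.1, -2.3]
opening: 0.0464
time_s: 22.45
tcp_pos: [0.4737, -0.0158, 0.1587]
ee_rot: [[-0.096, 0.995, 0.014], [0.995, 0.096, -0.001], [-0.002, 0.013, -1.0]]
wrist_force: [0.9, -0.3, -2.2]
opening: 0.0463
```

View pics/w12.png

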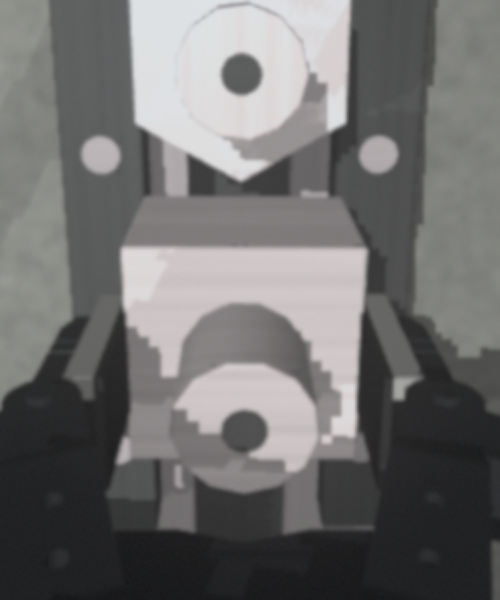

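```bash
python3 -m pendant '[[[0,0,-0.005],[0,0.007,0],0.03],[[0,-0.0005,-0.008],[0,0.012,0],0.03],[[0,-0.0005,-0.01],[0,0.012,0],0.03],[[0,-0.0005,-0.01],[0,0.012,0],0.03]]'
```

```text
time_s: 23.0
tcp_pos: [0.4736, -0.0164, 0.1483]
ee_rot: [[-0.095, 0.995, 0.001], [0.995, 0.095, -0.001], [-0.001, 0.001, -1.0]]
wrist_force: [-0.1, 0.5, -3.6]
opening: 0.0468
```

```bash
python3 -m pendant '[[[0,0,-0.006],[0,0,0.001],0.03],[[0,0,-0.011],[0,0,0.001],0.03],[[0,0,-0.016],[0,0,0.001],0.03],[[0,0,-0.02],[0,0,0.001],0.03],[[0,0,-0.0215],[0,0,0.001],0.03]]'
```

```text
time_s: 23.62
tcp_pos: [0.4734, -0.0164, 0.1271]
ee_rot: [[-0.096, 0.995, -0.0], [0.995, 0.096, -0.001], [-0.001, -0.0, -1.0]]
wrist_force: [-4.4, 0.6, 5.9]
opening: 0.0468
```

```bash
python3 -m pendant '[[[0,0,0],[0,0,0],0.05],[[0,0,0],[0,0,0],0.07],[[0,0,0.02],[0,0,0],0.085],[[0,0,0.06],[0,0,0],0.085],[[0,-0.03,0.1],[0,0,0],0.085]]'; python3 -m pendant '[[[0,-0.055,0],[0,0,0],0.085],[[0,-0.11,0],[0,0,0],0.085],[[0,-0.165,0],[0,0,0],0.085],[[-0.005,-0.22,0],[0,0,0],0.085],[[-0.007,-0.27,0],[0,0,0],0.085]]'; python3 -m pendant '[[[0,-0.02,0],[0,0,0],0.085],[[0,-0.02,0],[0,0,0],0.085],[[0,-0.02,0],[0,0,0],0.085]]'
python3 - <<'E'
from h import *
f=manip.grab_frame("wrist"); save("w13",f["color"])
import pickle; pickle.dump(f,open("w13.pkl","wb"))
print(proj(f,[(.466,-.339,.06)]))
E
```

```text
time_s: 24.25
tcp_pos: [0.4734, -0.0455, 0.2283]
ee_rot: [[-0.099, 0.995, 0.0], [0.995, 0.099, -0.0], [-0.0, 0.0, -1.0]]
wrist_force: [0.7, -0.3, -0.0]
opening: 0.0848
time_s: 24.88
tcp_pos: [0.4662, -0.3176, 0.2287]
ee_rot: [[-0.099, 0.995, 0.001], [0.995, 0.099, -0.001], [-0.001, 0.001, -1.0]]
wrist_force: [-0.6, 0.1, 0.4]
opening: 0.0848
time_s: 25.25
tcp_pos: [0.4665, -0.3364, 0.2288]
ee_rot: [[-0.1, 0.995, 0.001], [0.995, 0.1, 0.0], [-0.0, 0.001, -1.0]]
wrist_force: [0.8, -0.7, 0.2]
opening: 0.0852
[[322.33363362 203.94737949]]
```

View pics/w13.png

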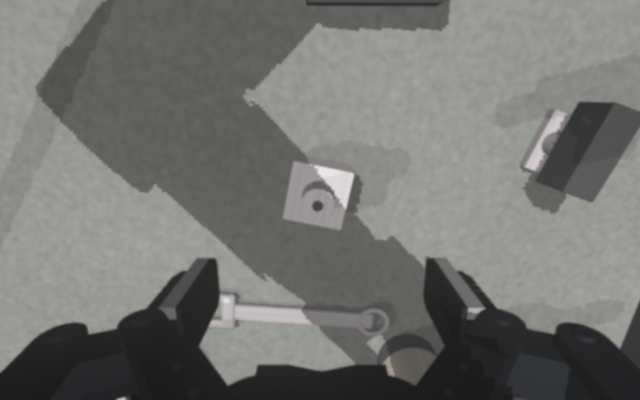

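Run:
```python
from h import *; import pickle
f=pickle.load(open("w13.pkl","rb"))
save("w13z",cv2.convertScaleAbs(cv2.resize(f["color"][140:250,260:380],None,fx=5,fy=5,interpolation=cv2.INTER_CUBIC),alpha=1.3))
```

```text
(no output)
```

View pics/w13z.png

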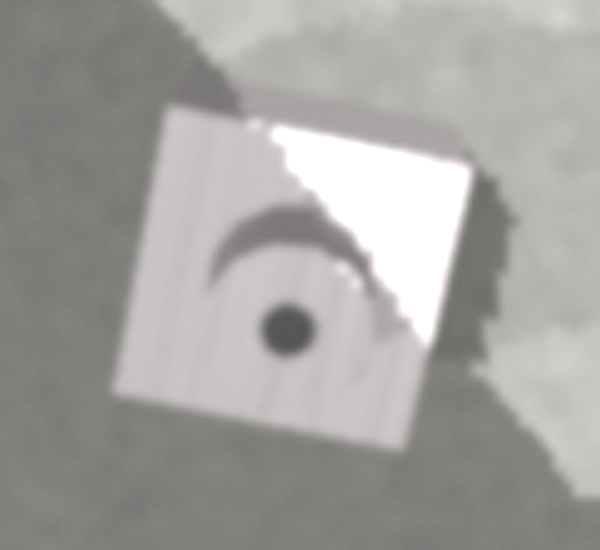

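Run:
```python
from h import *; import pickle
f=pickle.load(open("w13.pkl","rb"))
P=onz(f,un([(165,104),(473,166),(405,452),(113,393)],5,(260,140)),.036)[:,:2]
print(P.mean(0).round(4))
for i in range(4):
    d=P[(i+1)%4]-P[i]; print(np.linalg.norm(d).round(4),(np.degrees(np.arctan2(d[1],d[0]))).round(1))
print(onz(f,un([(287,329)],5,(260,140)),.06))
```

```text
[ 0.4624 -0.3405]
0.0478 -5.8
0.0479 -95.9
0.0476 173.5
0.0473 84.3
[[ 0.46232082 -0.34045949  0.06      ]]
```

```bash
python3 -m pendant '[[[-0.004,-0.004,-0.04],[0,0,-0.12],0.075],[[-0.004,-0.004,-0.08],[0,0,-0.203],0.075],[[-0.004,-0.004,-0.12],[0,0,-0.203],0.075],[[-0.004,-0.004,-0.138],[0,0,-0.203],0.075],[[-0.004,-0.004,-0.138],[0,0,-0.203],0.075]]'; python3 -m pendant '[[[0,0,0],[0,0,0],0.05],[[0,0,0],[0,0,0],0.03],[[0,0,0],[0,0,0],0.03],[[0,0,0],[0,0,0],0.03]]' 50
```

```text
time_s: 25.92
tcp_pos: [0.4624, -0.3389, 0.0899]
ee_rot: [[0.101, 0.995, -0.0], [0.995, -0.101, 0.001], [0.001, -0.001, -1.0]]
wrist_force: [0.8, 0.2, 0.7]
opening: 0.0747
time_s: 26.42
tcp_pos: [0.4636, -0.3397, 0.0925]
ee_rot: [[0.101, 0.995, 0.003], [0.995, -0.101, -0.001], [-0.001, 0.004, -1.0]]
wrist_force: [0.9, 0.5, 6.6]
opening: 0.0469
```

```bash
python3 -m pendant '[[[0,0,0.03],[0,0,0],0.03],[[0,0.03,0.07],[0,0,0.07],0.03],[[0.005,0.085,0.08],[0,0,0.14],0.03],[[0.01,0.14,0.08],[0,0,0.197],0.03],[[0.015,0.2,0.08],[0,0,0.197],0.03]]'; python3 -m pendant '[[[0,0.04,0],[0,0,0],0.03],[[0,0.066,-0.014],[0,0,0],0.03],[[0,0.066,-0.014],[0,0,0],0.03],[[0,0.066,-0.014],[0,0,0],0.03]]';  python3 - <<'E'
from h import *
f=manip.grab_frame("wrist"); save("w14",cv2.resize(f["color"][100:400,200:450],None,fx=2,fy=2,interpolation=cv2.INTER_CUBIC))
E
```

```text
time_s: 27.05
tcp_pos: [0.4782, -0.1383, 0.1723]
ee_rot: [[-0.095, 0.995, 0.004], [0.995, 0.095, -0.001], [-0.001, 0.003, -1.0]]
wrist_force: [1.5, 1.6, -2.9]
opening: 0.0467
time_s: 27.55
tcp_pos: [0.4781, -0.0729, 0.1583]
ee_rot: [[-0.095, 0.995, 0.003], [0.995, 0.095, -0.001], [-0.002, 0.003, -1.0]]
wrist_force: [0.3, 0.1, -2.5]
opening: 0.047
```

View pics/w14.png

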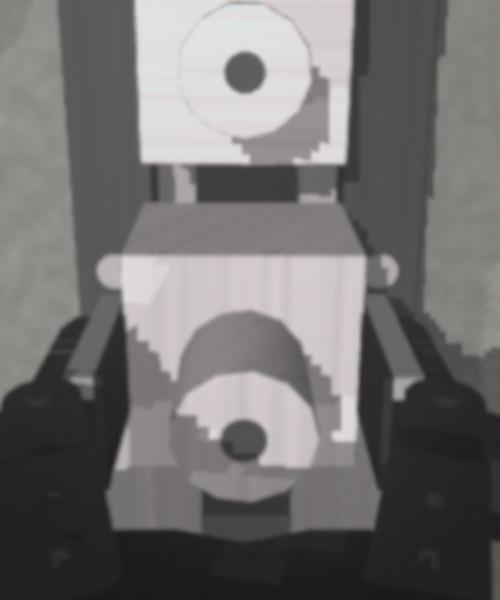

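```bash
python3 -m pendant '[[[0.0008,0,-0.01],[0,0.002,0],0.03],[[0.0008,0,-0.018],[0,0.002,0],0.03],[[0.0008,0,-0.024],[0,0.002,0],0.03],[[0.0008,0,-0.029],[0,0.002,0],0.03],[[0.0008,0,-0.032],[0,0.002,0],0.03]]'
```

```text
time_s: 28.22
tcp_pos: [0.479, -0.0732, 0.1264]
ee_rot: [[-0.094, 0.996, 0.001], [0.996, 0.094, -0.001], [-0.001, 0.001, -1.0]]
wrist_force: [-5.2, 1.0, 8.8]
opening: 0.0466
```

Seated. Release, rise and check the row and the stops.

```bash
python3 -m pendant '[[[0,0,0],[0,0,0],0.05],[[0,0,0],[0,0,0],0.07],[[0,0,0.02],[0,0,0],0.085],[[0,0,0.06],[0,0,0],0.085],[[0.01,-0.03,0.12],[0,0,0],0.085]]'; python3 -m pendant '[[[0.04,-0.03,0.03],[0,0,0],0.085],[[0.08,-0.06,0.06],[0,0,0],0.085],[[0.1,-0.06,0.06],[0,0,0],0.085],[[0.1,-0.06,0.06],[0,0,0],0.085]]'
python3 - <<'E'
from h import *
f=manip.grab_frame("wrist"); save("w15",f["color"])
import pickle; pickle.dump(f,open("w15.pkl","wb"))
f=manip.grab_frame("scene"); save("s15",cv2.resize(f["color"][130:280,200:540],None,fx=2.3,fy=2.3,interpolation=cv2.INTER_CUBIC))
E
```

```text
time_s: 28.85
tcp_pos: [0.4873, -0.0997, 0.2418]
ee_rot: [[-0.097, 0.995, -0.002], [0.995, 0.097, 0.0], [0.0, -0.002, -1.0]]
wrist_force: [1.1, -0.6, 0.4]
opening: 0.085
time_s: 29.35
tcp_pos: [0.5883, -0.16, 0.3017]
ee_rot: [[-0.097, 0.995, -0.001], [0.995, 0.097, 0.0], [0.0, -0.001, -1.0]]
wrist_force: [-0.8, 0.6, -0.8]
opening: 0.0852
```

View pics/w15.png

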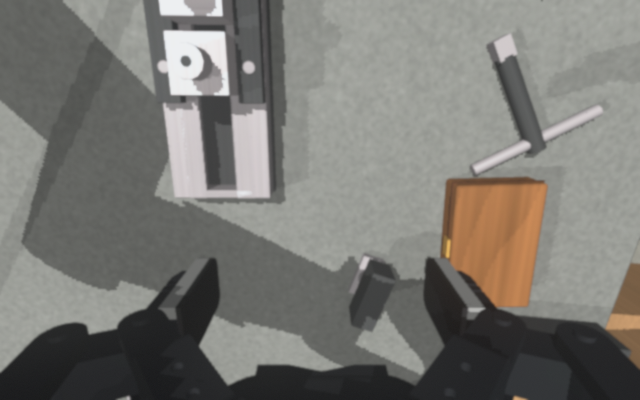

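View pics/s15.png

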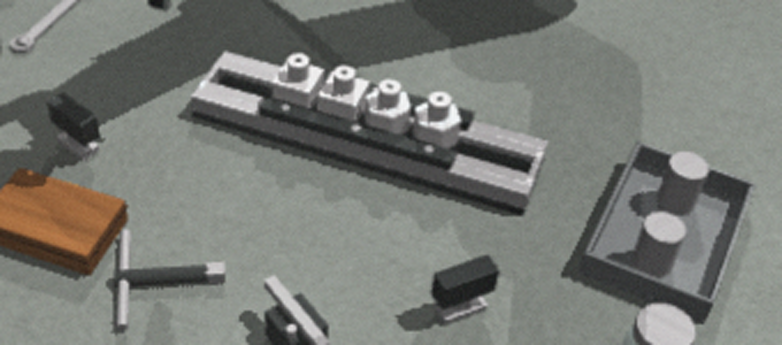

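```bash
python3 -m pendant '[[[0.03,-0.05,-0.02],[0,0,0],0.085],[[0.06,-0.1,-0.05],[0,0,0],0.085],[[0.068,-0.135,-0.08],[0,0,0],0.085],[[0.068,-0.135,-0.08],[0,0,0],0.085],[[0.068,-0.135,-0.08],[0,0,0],0.085]]'
python3 - <<'E'
from h import *
f=manip.grab_frame("wrist"); save("w16",f["color"])
import pickle; pickle.dump(f,open("w16.pkl","wb"))
E
```

```text
time_s: 30.08
tcp_pos: [0.6544, -0.2936, 0.222]
ee_rot: [[-0.097, 0.995, -0.003], [0.995, 0.097, 0.001], [0.001, -0.003, -1.0]]
wrist_force: [-0.4, 0.6, 1.1]
opening: 0.0851
```

View pics/w16.png

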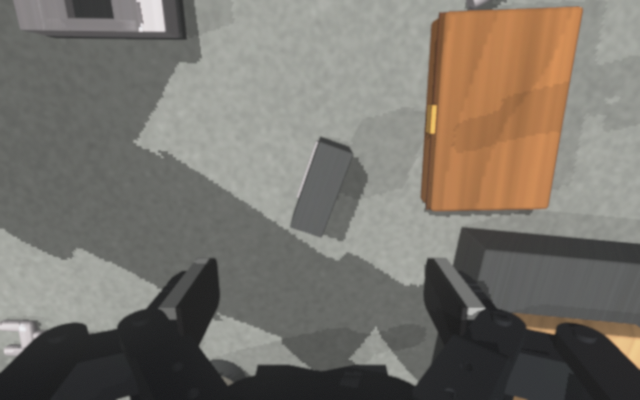

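Run:
```python
from h import *; import pickle
f=pickle.load(open("w16.pkl","rb"))
save("w16z",cv2.convertScaleAbs(cv2.resize(f["color"][125:255,270:390],None,fx=4.6,fy=4.6,interpolation=cv2.INTER_CUBIC),alpha=2))
```

```text
(no output)
```

View pics/w16z.png

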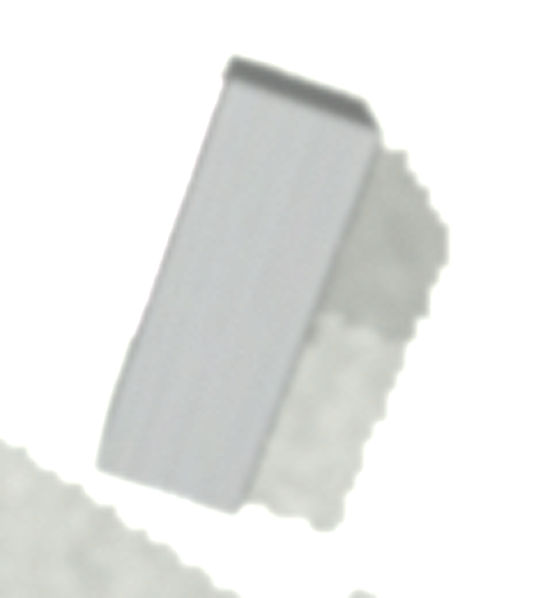

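Run:
```python
from h import *; import pickle
f=pickle.load(open("w16.pkl","rb"))
P=onz(f,un([(228,78),(377,132),(237,512),(102,463)],4.6,(270,125)),.062)[:,:2]
print(P.round(4),P.mean(0).round(4))
for i in range(4):
    d=P[(i+1)%4]-P[i]; print(np.linalg.norm(d).round(4),(np.degrees(np.arctan2(d[1],d[0]))).round(1))
print("box",onz(f,[(423,205),(437,22)],.035))
```

```text
[[ 0.6467 -0.2512]
 [ 0.6686 -0.2567]
 [ 0.6544 -0.3169]
 [ 0.6332 -0.311 ]] [ 0.6507 -0.2839]
0.0226 -14.2
0.0619 -103.3
0.022 164.3
0.0613 77.3
box [[ 0.73058278 -0.29501098  0.035     ]
 [ 0.71669822 -0.16916922  0.035     ]]
```

```bash
python3 -m pendant '[[[-0.0037,0.0097,-0.03],[0,0,-0.16],0.055],[[-0.0037,0.0097,-0.06],[0,0,-0.328],0.055],[[-0.0037,0.0097,-0.07],[0,0,-0.328],0.055],[[-0.0037,0.0097,-0.07],[0,0,-0.328],0.055]]'
```

```text
time_s: 30.62
tcp_pos: [0.6513, -0.2828, 0.1543]
ee_rot: [[0.224, 0.974, -0.0], [0.974, -0.224, -0.0], [-0.0, -0.0, -1.0]]
wrist_force: [-0.1, 0.2, -0.2]
opening: 0.0552
```

```bash
python3 -m pendant '[[[0,-0.001,-0.03],[0,0,0],0.055],[[0,-0.001,-0.05],[0,0,0],0.055],[[0,-0.001,-0.053],[0,0,0],0.055],[[0,-0.001,-0.053],[0,0,0],0.03],[[0,-0.001,-0.053],[0,0,0],0.01]]' 70;  python3 -m pendant '[[[0,0,0],[0,0,0],0.01],[[0,0,0],[0,0,0],0.01],[[0,0,0],[0,0,0],0.01]]'
```

```text
time_s: 31.25
tcp_pos: [0.6521, -0.2842, 0.1031]
ee_rot: [[0.224, 0.975, 0.003], [0.975, -0.224, -0.001], [-0.001, 0.003, -1.0]]
wrist_force: [0.4, 0.6, -4.2]
opening: 0.0232
time_s: 31.62
tcp_pos: [0.652, -0.2842, 0.103]
ee_rot: [[0.224, 0.975, 0.002], [0.975, -0.224, -0.001], [-0.001, 0.003, -1.0]]
wrist_force: [0.1, 0.6, -2.0]
opening: 0.0229
```

```bash
python3 -m pendant '[[[0,0,0.03],[0,0,0],0.01],[[-0.03,0.02,0.065],[0,0,0.1],0.01],[[-0.08,0.06,0.07],[0,0,0.2],0.01],[[-0.13,0.1,0.07],[0,0,0.322],0.01],[[-0.1655,0.1327,0.07],[0,0,0.322],0.01]]';  python3 -m pendant '[[[0,0,0],[0,0,0],0.01],[[0,0,0],[0,0,0],0.01]]';  python3 - <<'E'
from h import *
f=manip.grab_frame("wrist"); save("w17",cv2.resize(f["color"][100:400,200:450],None,fx=2,fy=2,interpolation=cv2.INTER_CUBIC))
E
```

```text
time_s: 32.25
tcp_pos: [0.484, -0.1499, 0.1722]
ee_rot: [[-0.096, 0.995, 0.001], [0.995, 0.096, 0.001], [0.001, 0.001, -1.0]]
wrist_force: [0.6, -0.4, -4.9]
opening: 0.0235
time_s: 32.5
tcp_pos: [0.4839, -0.1498, 0.1722]
ee_rot: [[-0.096, 0.995, 0.001], [0.995, 0.096, 0.0], [0.0, 0.001, -1.0]]
wrist_force: [0.3, -0.5, -4.9]
opening: 0.0227
```

View pics/w17.png

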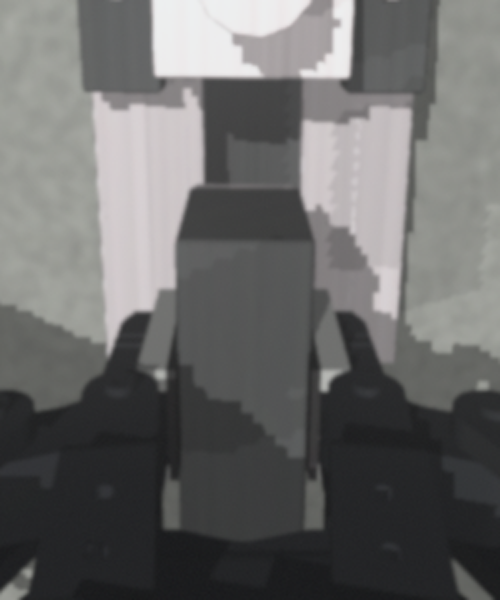

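```bash
python3 -m pendant '[[[0.0025,-0.0015,-0.01],[0,0,0],0.01],[[0.0025,-0.0015,-0.025],[0,0,0],0.01],[[0.0025,-0.0015,-0.03],[0,0,0],0.01],[[0.0025,-0.0015,-0.03],[0,0,0],0.01]]';  python3 - <<'E'
from h import *
f=manip.grab_frame("wrist"); save("w18",cv2.resize(f["color"][100:400,200:450],None,fx=2,fy=2,interpolation=cv2.INTER_CUBIC))
f=manip.grab_frame("scene"); save("s18",cv2.resize(f["color"][130:240,240:440],None,fx=4,fy=4,interpolation=cv2.INTER_CUBIC))
E
```

```text
time_s: 33.05
tcp_pos: [0.4866, -0.1518, 0.1411]
ee_rot: [[-0.096, 0.995, -0.001], [0.995, 0.096, 0.001], [0.001, -0.0, -1.0]]
wrist_force: [-0.1, -0.1, -4.8]
opening: 0.023
```

View pics/w18.png

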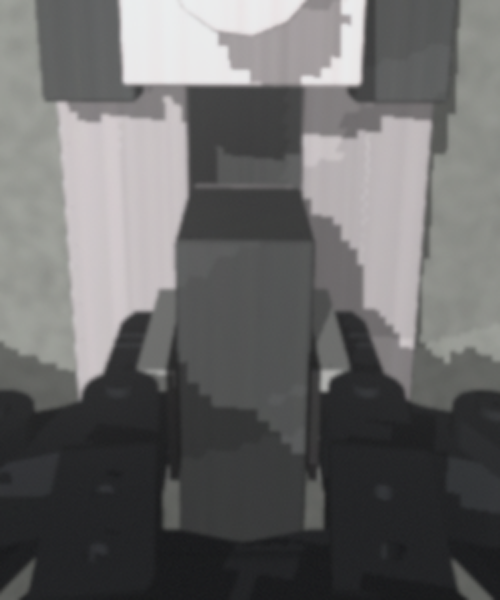

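```bash
python3 -m pendant '[[[0,0,-0.005],[0,0,0],0.01],[[0,0,-0.01],[0,0,0],0.01],[[0,0,-0.014],[0,0,0],0.01]]'; python3 -m pendant '[[[0,0,-0.005],[0,0,0],0.01],[[0,0,-0.01],[0,0,0],0.01],[[0,0,-0.0135],[0,0,0],0.01],[[0,0,-0.0135],[0,0,0],0.01]]'
```

```text
time_s: 33.52
tcp_pos: [0.4871, -0.1519, 0.1281]
ee_rot: [[-0.096, 0.995, 0.002], [0.995, 0.096, -0.0], [-0.0, 0.002, -1.0]]
wrist_force: [0.1, -0.5, -4.0]
opening: 0.0229
time_s: 34.02
tcp_pos: [0.4869, -0.1518, 0.1142]
ee_rot: [[-0.096, 0.995, 0.001], [0.995, 0.096, 0.0], [0.0, 0.001, -1.0]]
wrist_force: [-0.5, -0.4, -5.0]
opening: 0.0229
```

```bash
python3 -m pendant '[[[0,0,0],[0,0,-0.16],0.01],[[0,0,0],[0,0,-0.32],0.01],[[0,0,0],[0,0,-0.48],0.01],[[0,0,0],[0,0,-0.64],0.01],[[0,0,0],[0,0,-0.8],0.01]]'; python3 -m pendant '[[[0,0,0],[0,0,-0.16],0.01],[[0,0,0],[0,0,-0.32],0.01],[[0,0,0],[0,0,-0.48],0.01],[[0,0,0],[0,0,-0.64],0.01],[[0,0,0],[0,0,-0.771],0.01]]'
```

```text
time_s: 34.65
tcp_pos: [0.4871, -0.1519, 0.1145]
ee_rot: [[0.651, 0.759, 0.001], [0.759, -0.651, -0.001], [0.0, 0.002, -1.0]]
wrist_force: [0.3, -0.7, -4.3]
opening: 0.0231
time_s: 35.28
tcp_pos: [0.4873, -0.152, 0.1148]
ee_rot: [[0.996, 0.086, 0.001], [0.086, -0.996, -0.002], [0.001, 0.002, -1.0]]
wrist_force: [-0.4, 0.2, -5.7]
opening: 0.0235
```

```bash
python3 -m pendant '[[[0,0,-0.0015],[0,0,0.008],0.01],[[0,0,-0.0025],[0,0,0.008],0.01],[[0,0,-0.0025],[0,0,0.008],0.01]]'
```

```text
time_s: 35.65
tcp_pos: [0.4875, -0.1521, 0.1129]
ee_rot: [[0.995, 0.095, 0.002], [0.095, -0.995, -0.002], [0.002, 0.002, -1.0]]
wrist_force: [-1.3, 0.2, 0.3]
opening: 0.0232
```

```bash
python3 -m pendant '[[[0,0,-0.0005],[0,0,0],0.028],[[0,0,-0.0005],[0,0,0],0.035],[[0,0,0.005],[0,0,0],0.045],[[0,0,0.04],[0,0,0],0.05],[[0,0,0.1],[0,0,0],0.07]]'
python3 - <<'E'
from h import *
f=manip.grab_frame("wrist"); save("w19",f["color"])
f=manip.grab_frame("scene"); save("s19",cv2.resize(f["color"][130:280,200:540],None,fx=2.3,fy=2.3,interpolation=cv2.INTER_CUBIC))
E
```

```text
time_s: 36.28
tcp_pos: [0.4863, -0.1516, 0.2118]
ee_rot: [[0.995, 0.095, -0.003], [0.095, -0.995, 0.0], [-0.003, -0.0, -1.0]]
wrist_force: [0.4, -0.9, 0.6]
opening: 0.0666
```

View pics/w19.png

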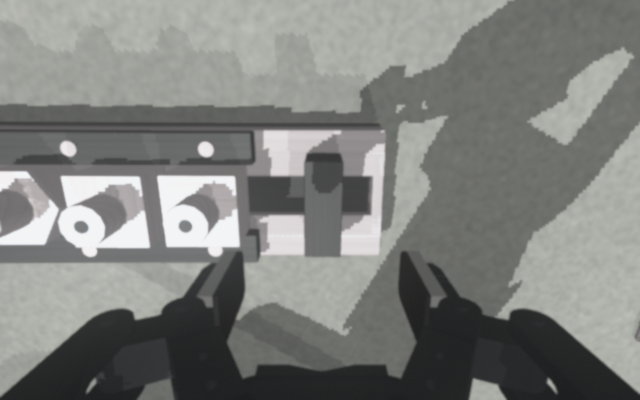

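View pics/s19.png

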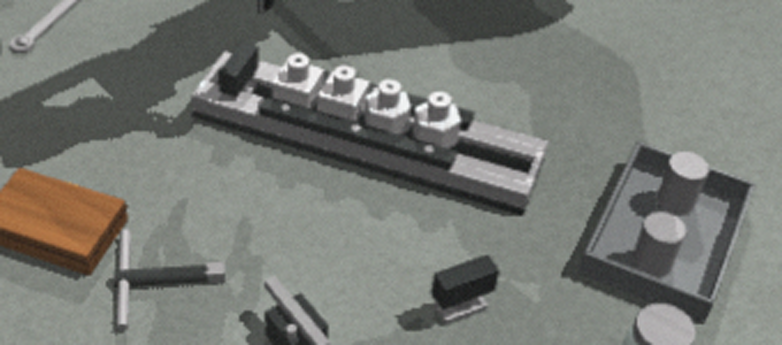

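```bash
python3 -m pendant '[[[0.02,0.03,0.01],[0,0,0.17],0.07],[[0.04,0.06,0.02],[0,0,0.34],0.07],[[0.06,0.09,0.02],[0,0,0.51],0.07],[[0.08,0.12,0.02],[0,0,0.68],0.07],[[0.1,0.15,0.02],[0,0,0.85],0.07]]'; python3 -m pendant '[[[0.015,0.04,0],[0,0,0.17],0.07],[[0.03,0.08,0],[0,0,0.34],0.07],[[0.045,0.12,0],[0,0,0.51],0.07],[[0.06,0.16,0],[0,0,0.68],0.07],[[0.068,0.2,0],[0,0,0.85],0.07]]'; python3 -m pendant '[[[0,0,0],[0,0,0.17],0.07],[[0,0,0],[0,0,0.34],0.07],[[0,0,0],[0,0,0.51],0.07],[[0,0,0],[0,0,0.6],0.07],[[0,0,0],[0,0,0.6],0.07]]'
python3 - <<'E'
from h import *
f=manip.grab_frame("wrist"); save("w20",f["color"])
import pickle; pickle.dump(f,open("w20.pkl","wb"))
E
```

```text
time_s: 37.0
tcp_pos: [0.5916, -0.0025, 0.2421]
ee_rot: [[0.581, 0.814, 0.019], [0.814, -0.581, 0.007], [0.016, 0.011, -1.0]]
wrist_force: [0.1, -1.0, -0.3]
opening: 0.0702
time_s: 37.62
tcp_pos: [0.6602, 0.1988, 0.242]
ee_rot: [[-0.234, 0.972, 0.008], [0.972, 0.233, 0.018], [0.016, 0.012, -1.0]]
wrist_force: [0.5, 0.1, -0.1]
opening: 0.0702
time_s: 38.25
tcp_pos: [0.6603, 0.1989, 0.242]
ee_rot: [[-0.741, 0.671, -0.004], [0.671, 0.741, 0.02], [0.016, 0.012, -1.0]]
wrist_force: [-0.2, 0.5, 0.1]
opening: 0.07
```

View pics/w20.png

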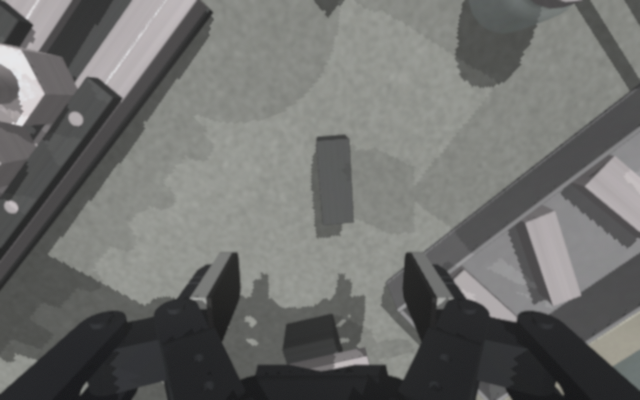

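Run:
```python
from h import *; import pickle
f=pickle.load(open("w20.pkl","rb"))
save("w20z",cv2.convertScaleAbs(cv2.resize(f["color"][125:245,280:400],None,fx=4.8,fy=4.8,interpolation=cv2.INTER_CUBIC),alpha=2))
```

View pics/w20z.png

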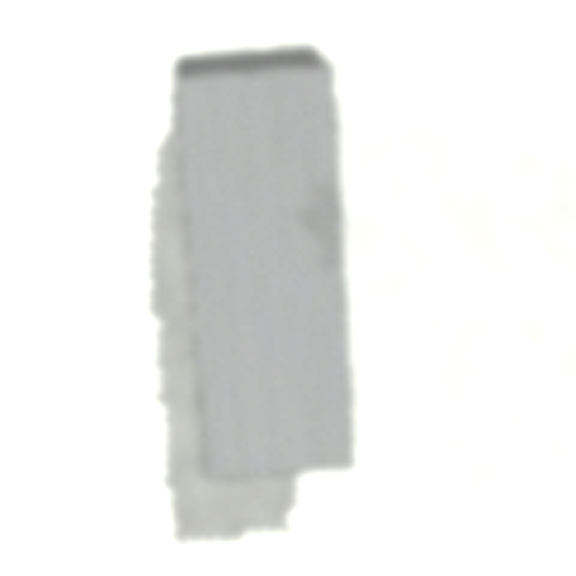

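Run:
```python
from h import *; import pickle
f=pickle.load(open("w20.pkl","rb"))
P=onz(f,un([(177,80),(332,70),(352,465),(204,476)],4.8,(280,125)),.062)[:,:2]
print(P.round(4),P.mean(0).round(4))
for i in range(4):
    d=P[(i+1)%4]-P[i]; print(np.linalg.norm(d).round(4),(np.degrees(np.arctan2(d[1],d[0]))).round(1))
```

```text
[[0.6254 0.2266]
 [0.6397 0.2445]
 [0.6885 0.2064]
 [0.6741 0.1879]] [0.6569 0.2163]
0.023 51.4
0.062 -38.0
0.0234 -127.9
0.0622 141.5
```

```bash
python3 -m pendant '[[[-0.0034,0.0174,-0.04],[-0.018,-0.004,0.07],0.055],[[-0.0034,0.0174,-0.08],[-0.018,-0.004,0.07],0.055],[[-0.0034,0.0174,-0.088],[-0.018,-0.004,0.07],0.055],[[-0.0034,0.0174,-0.088],[-0.018,-0.004,0.07],0.055]]'
```

```text
time_s: 38.8
tcp_pos: [0.6571, 0.216, 0.1542]
ee_rot: [[-0.785, 0.619, -0.001], [0.619, 0.785, 0.001], [0.002, 0.0, -1.0]]
wrist_force: [0.1, 0.5, 0.1]
opening: 0.055
```

```bash
python3 -m pendant '[[[0,0,-0.03],[0,0,0],0.055],[[0,0,-0.05],[0,0,0],0.055],[[0,0,-0.052],[0,0,0],0.055],[[0,0,-0.052],[0,0,0],0.03],[[0,0,-0.052],[0,0,0],0.01]]' 70;  python3 -m pendant '[[[0,0,0],[0,0,0],0.01],[[0,0,0],[0,0,0],0.01],[[0,0,0],[0,0,0],0.01]]'
```

```text
time_s: 39.42
tcp_pos: [0.6579, 0.2164, 0.1041]
ee_rot: [[-0.785, 0.619, 0.002], [0.619, 0.785, 0.002], [-0.0, 0.003, -1.0]]
wrist_force: [0.3, 0.4, -0.3]
opening: 0.023
time_s: 39.8
tcp_pos: [0.6579, 0.2164, 0.1041]
ee_rot: [[-0.785, 0.619, 0.002], [0.619, 0.785, 0.002], [-0.0, 0.003, -1.0]]
wrist_force: [0.1, 0.1, -1.8]
opening: 0.0231
```

```bash
python3 -m pendant '[[[0,0,0.035],[0,0,0],0.01],[[-0.03,0,0.07],[0,0,-0.16],0.01],[[-0.07,-0.01,0.07],[0,0,-0.33],0.01],[[-0.12,-0.02,0.07],[0,0,-0.5],0.01],[[-0.17,-0.03,0.07],[0,0,-0.67],0.01]]';  python3 -m pendant '[[[-0.033,-0.0075,0],[0,0,-0.137],0.01],[[-0.033,-0.0075,0],[0,0,-0.137],0.01],[[-0.033,-0.0075,0],[0,0,-0.137],0.01]]'
```

```text
time_s: 40.42
tcp_pos: [0.4857, 0.1858, 0.1731]
ee_rot: [[-0.226, 0.974, 0.001], [0.974, 0.226, -0.0], [-0.0, 0.001, -1.0]]
wrist_force: [-0.1, -0.3, -4.3]
opening: 0.0232
time_s: 40.8
tcp_pos: [0.4529, 0.1783, 0.173]
ee_rot: [[-0.091, 0.996, 0.002], [0.996, 0.091, -0.0], [-0.0, 0.002, -1.0]]
wrist_force: [0.8, -0.2, -4.6]
opening: 0.023
```

```bash
python3 -m pendant '[[[0.0018,0.0006,-0.01],[0,0,0.005],0.01],[[0.0018,0.0006,-0.024],[0,0,0.005],0.01],[[0.0018,0.0006,-0.03],[0,0,0.005],0.01],[[0.0018,0.0006,-0.03],[0,0,0.005],0.01]]';  python3 - <<'E'
from h import *
f=manip.grab_frame("wrist"); save("w21",cv2.resize(f["color"][100:400,200:450],None,fx=2,fy=2,interpolation=cv2.INTER_CUBIC))
E
```

```text
time_s: 41.3
tcp_pos: [0.4542, 0.1788, 0.1417]
ee_rot: [[-0.096, 0.995, -0.001], [0.995, 0.096, -0.001], [-0.001, -0.001, -1.0]]
wrist_force: [-0.1, 0.4, -4.3]
opening: 0.0234
```

View pics/w21.png

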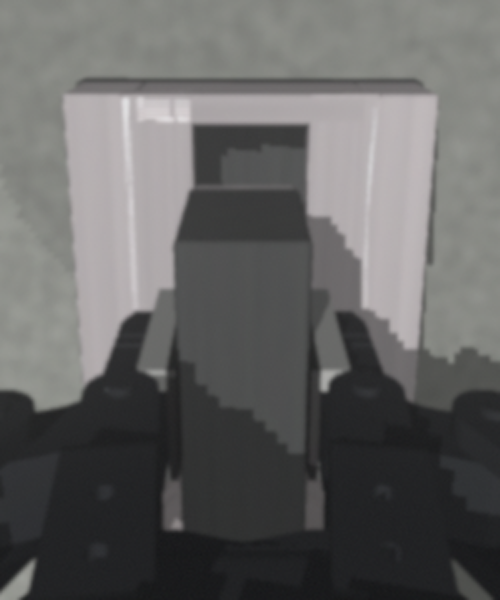

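```bash
python3 -m pendant '[[[0.0013,0,-0.003],[0,0,0],0.01],[[0.0013,0,-0.008],[0,0,0],0.01],[[0.0013,0,-0.013],[0,0,0],0.01]]'; python3 -m pendant '[[[0,0,-0.005],[0,0,0],0.01],[[0,0,-0.01],[0,0,0],0.01],[[0,0,-0.0135],[0,0,0],0.01],[[0,0,-0.0135],[0,0,0],0.01]]'
```

```text
time_s: 41.72
tcp_pos: [0.4559, 0.1789, 0.1292]
ee_rot: [[-0.096, 0.995, 0.001], [0.995, 0.096, -0.0], [-0.0, 0.001, -1.0]]
wrist_force: [-0.5, -0.0, -5.5]
opening: 0.0231
time_s: 42.22
tcp_pos: [0.4557, 0.1788, 0.1153]
ee_rot: [[-0.096, 0.995, -0.0], [0.995, 0.096, -0.001], [-0.001, -0.0, -1.0]]
wrist_force: [-0.8, -0.3, -5.0]
opening: 0.0229
```

```bash
python3 -m pendant '[[[0,0,0],[0,0,0.16],0.01],[[0,0,0],[0,0,0.32],0.01],[[0,0,0],[0,0,0.48],0.01],[[0,0,0],[0,0,0.64],0.01],[[0,0,0],[0,0,0.8],0.01]]'; python3 -m pendant '[[[0,0,0],[0,0,0.16],0.01],[[0,0,0],[0,0,0.32],0.01],[[0,0,0],[0,0,0.48],0.01],[[0,0,0],[0,0,0.64],0.01],[[0,0,0],[0,0,0.771],0.01]]'; python3 -m pendant '[[[0,0,-0.001],[0,0,0],0.01],[[0,0,-0.002],[0,0,0],0.01],[[0,0,-0.002],[0,0,0],0.01]]'
```

```text
time_s: 42.85
tcp_pos: [0.4559, 0.1789, 0.1156]
ee_rot: [[-0.784, 0.62, 0.001], [0.62, 0.784, -0.0], [-0.001, 0.0, -1.0]]
wrist_force: [0.2, 1.5, -4.8]
opening: 0.023
time_s: 43.48
tcp_pos: [0.4561, 0.1789, 0.1159]
ee_rot: [[-0.994, -0.106, 0.002], [-0.106, 0.994, 0.0], [-0.002, 0.0, -1.0]]
wrist_force: [-0.4, -0.4, -4.6]
opening: 0.0229
time_s: 43.85
tcp_pos: [0.4563, 0.179, 0.114]
ee_rot: [[-0.994, -0.105, 0.002], [-0.105, 0.994, 0.001], [-0.002, 0.0, -1.0]]
wrist_force: [0.3, -0.4, -4.8]
opening: 0.023
```

```bash
python3 -m pendant '[[[0,0,-0.001],[0,0,-0.009],0.01],[[0,0,-0.001],[0,0,-0.009],0.01]]'; python3 -m pendant '[[[0,0,0],[0,0,0],0.028],[[0,0,0],[0,0,0],0.035],[[0,0,0.005],[0,0,0],0.045],[[0,0,0.04],[0,0,0],0.05],[[0,0,0.1],[0,0,0],0.07]]'; python3 -m pendant '[[[0,-0.04,0.05],[0,0,0],0.07],[[0.03,-0.08,0.09],[0,0,-0.1],0.07],[[0.06,-0.12,0.12],[0,0,-0.2],0.07],[[0.06,-0.14,0.12],[0,0,-0.2],0.07],[[0.06,-0.14,0.12],[0,0,-0.2],0.07]]'
python3 - <<'E'
from h import *
import pickle
f=manip.grab_frame("wrist"); save("w22",f["color"]); pickle.dump(f,open("w22.pkl","wb"))
f=manip.grab_frame("scene"); save("s22",cv2.resize(f["color"][130:280,200:540],None,fx=2.3,fy=2.3,interpolation=cv2.INTER_CUBIC))
E
```

```text
time_s: 44.1
tcp_pos: [0.4565, 0.179, 0.114]
ee_rot: [[-0.995, -0.096, 0.003], [-0.096, 0.995, 0.001], [-0.003, 0.0, -1.0]]
wrist_force: [-3.1, -0.9, 3.0]
opening: 0.023
time_s: 44.72
tcp_pos: [0.4551, 0.1787, 0.2127]
ee_rot: [[-0.995, -0.096, -0.003], [-0.096, 0.995, -0.001], [0.003, -0.001, -1.0]]
wrist_force: [0.3, -0.4, 0.8]
opening: 0.0668
time_s: 45.35
tcp_pos: [0.5155, 0.0375, 0.3332]
ee_rot: [[-0.994, 0.107, -0.003], [0.107, 0.994, -0.0], [0.002, -0.0, -1.0]]
wrist_force: [-0.2, -0.5, -0.1]
opening: 0.07
```

View pics/w22.png

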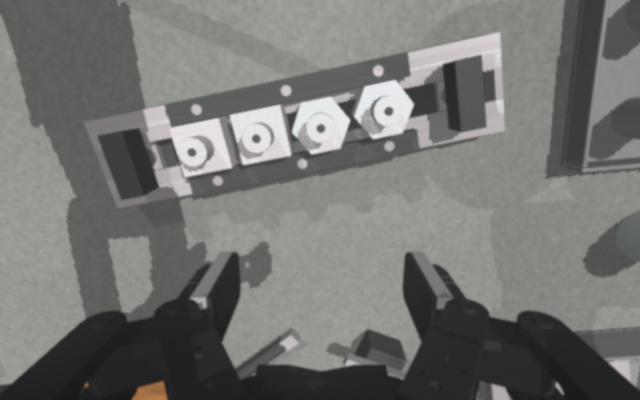

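View pics/s22.png

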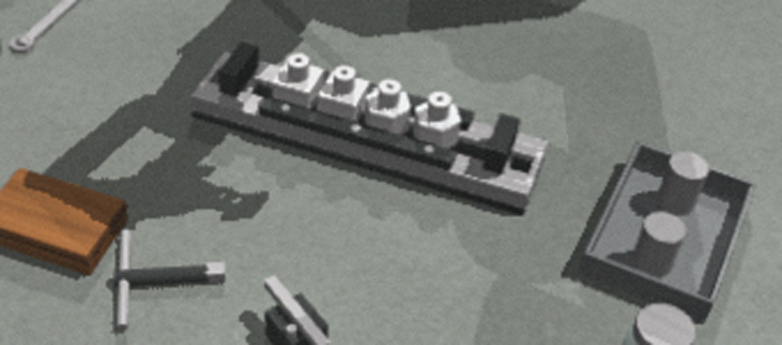

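Run:
```python
from h import *; import pickle
f=pickle.load(open("w22.pkl","rb")); c=f["color"]
y=.0955; ex=np.array([np.cos(y),np.sin(y)]); ey=np.array([-np.sin(y),np.cos(y)]); o=np.array([.4709,.0137])
fx=lambda P:np.c_[(P[:,:2]-o)@ex,(P[:,:2]-o)@ey].round(4)
print("spig",fx(onz(f,[(192,152),(257,139),(320.5,128),(389,111.5)],.094)).tolist())
save("w22z",cv2.convertScaleAbs(cv2.resize(np.hstack([c[110:210,85:185],c[40:140,420:520]]),None,fx=4,fy=4,interpolation=cv2.INTER_CUBIC),alpha=1.8))
f=manip.grab_frame("top"); save("t22",cv2.resize(f["color"][190:300,150:370],None,fx=3.6,fy=3.6,interpolation=cv2.INTER_CUBIC))
```

```text
spig [[-0.002, -0.088], [-0.0017, -0.029], [0.0002, 0.0273], [-0.0015, 0.0874]]
```

View pics/w22z.png

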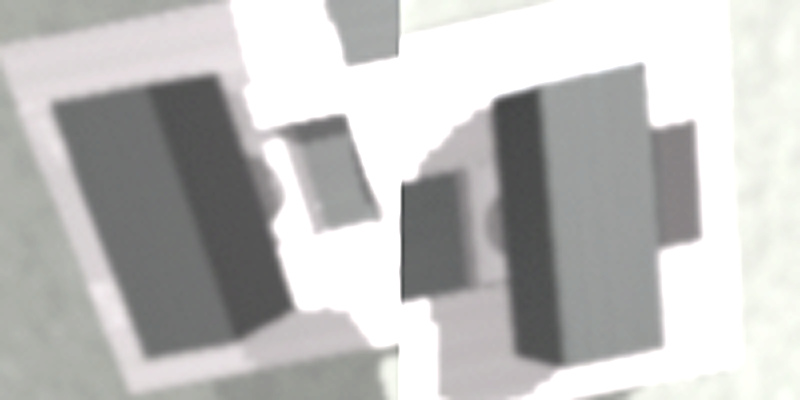

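Run:
```python
from h import *; import pickle
f=pickle.load(open("w22.pkl","rb"))
y=.0955; ex=np.array([np.cos(y),np.sin(y)]); ey=np.array([-np.sin(y),np.cos(y)]); o=np.array([.4709,.0137])
for pts,off in [([(52,102),(148,84),(237,340),(147,358)],(85,110)),([(140,86),(243,65),(263,346),(163,364)],(420,40))]:
    P=onz(f,un(pts,4,off),.072)[:,:2]; m=P.mean(0)-o
    L=P[2]+P[3]-P[0]-P[1]; W=P[1]+P[2]-P[0]-P[3]
    print("stop fx",(m@ex).round(4),(m@ey).round(4),"size",np.linalg.norm(L)/2,np.linalg.norm(W)/2,"angle to ex deg",np.degrees(np.arctan2(L@ey,L@ex)).round(1))
```

```text
stop fx -0.001 -0.1661 size 0.06279613698958189 0.022985241086468065 angle to ex deg -1.0
stop fx 0.0004 0.1648 size 0.061314142037503815 0.022516002309631983 angle to ex deg -0.0
```

View pics/t22.png

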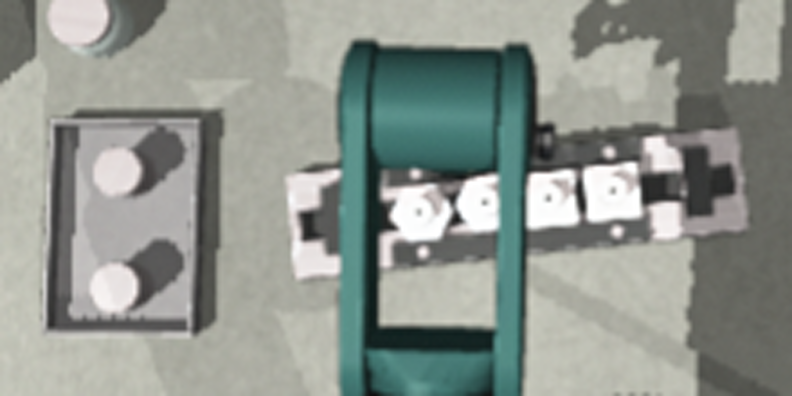

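```bash
python3 -c "
from plant import manip
manip.sign_off()"
```

```text
the job is handed in; nothing more can be done
```

The job is handed in at about 45 s of robot time; the hand-in reports no verdict, so these are my own last checks.

**What I did:**
- I moved both stubs into the tray, where they stand upright.
- I gripped each of the four blanks by its flats and stood it in the row: two hexagons, then two squares.
- I lowered both end stops lengthwise through the slot to the bottom and turned them a quarter turn.

**Last checks, in the fixture's frame:**

| Part | Distance from centre line | Distance along the row (y) | Angle |
|---|---|---|---|
| Blanks | 2 mm or less | +87, +27, -29 and -88 mm | not measured; look square to the rails |
| Stops | 1 mm or less | +165 and -166 mm | square across within about 1° |

- **Heights:** I did not measure these separately. Each blank and each stop stopped at the gripper height expected for fully down, and the stop heads measured close to true size at their seated height.
- **Bystanders:** those in view in the last pictures appear where they were, and the robot was not near any of them. I did not measure their positions again.
- **Shoved blank:** I saw no blank knocked aside during the run.
- **Force:** setting the second stub down pressed the tray with 73 N at the wrist, below the 120 N limit. All other contacts I read were light.
- **Disagreement:** in the wrist view the slot at the +y end lay about 1.5 mm off my first estimate. I corrected for it before lowering that stop.

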